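Put the tofu press back together: plate, spring over the rod, yoke under the catch

TASK

Put the washed tofu press back together. Set the pressing plate flat on the bottom of the tub with its rod standing up, then thread the spring over the rod, tang end down, twisting it a little wherever it snags until it sits right down on the plate. Then swing the yoke over so that the rod end comes through its slot, and press it down against the spring until the front catch snaps over its end and holds it; leave the things round about where they are.

Things in the scene. Friction and masses are not known exactly. Their poses are not given: they have to be found in the camera images.
- press: Tofu press, fixed: white open tub 146 (x) x 116 (y) mm in a low steel drip tray 190 x 148. Origin under the tub's centre at worktop level; +z up, +x towards the hinge ears (105 mm high) at the back, -x towards the catch at the middle of the front. Rim 72 mm above the worktop, inside 138 x 108 mm, inner floor 10 mm above the worktop.
- rod_mid (a point): Loose pressing plate on the draining board: steel, 132 (x) x 102 (y) x 7 mm, 0.35 to 0.6 kg, with a rod rising from its middle, flat-oval, 26 mm along x, 10 mm along y, domed end, 115 mm high over all. Point on the rod's axis 60 mm above the underside; z up. Same after a half turn. Grasp the rod across its 10 mm.
- rod_end (a point): Top of the rod of the pressing plate, 115 mm above the plate's underside; axes as rod_mid. In the tub the plate's x lies along the press's x, with 3 mm of play all round, and this point is 125 mm above the worktop over the tub's centre.
- spring_mid (a point): Loose steel compression spring standing on end on the draining board: 100 mm high, 40 mm outside, 32 mm inside diameter, 4 mm wire, open turns, 0.14 kg, 550 N/m. Point on its axis 50 mm above its lower end, with which it moves; z up. Grasp it near the top across 40 mm, from any side. Right down on the plate this point is 3 mm below rod_mid.
- spring_tang (a point): The tang: at the spring's lower end the wire runs straight across the coil, parallel to the spring's x, 9 mm off its axis towards its +y (this point). It passes the rod only beside a flat side: spring x along plate x, either way round (freely within 0.2 rad, just within 0.6). Else, as at the start, it snags on the rod's end: stay centred, press with 2 to 5 N, twist up to a quarter turn till it drops.
- yoke (a joint): Hinge of the yoke, a flat steel strap 50 mm wide, 5 thick, 178 long, at the back of the tub; rad, 0 = level over the tub (closed; goes to -0.03), grows as it swings up and back; starts at 1.85 to 2.15, leaning back. It stays where it is left and moves at about 2 N. A slot 20 mm wide, 55 to 112 mm from the hinge, lets the rod's end through.
- press_hinge (a point): Middle of the yoke's hinge line, 97.5 mm above the worktop and 86 mm behind the tub's centre; the line is parallel to the press's y; axes as the press's.
- yoke_end (a point): Point on the yoke's upper face (the far face while it stands open), on its middle line 150 mm from the hinge: push here with closed fingers, first from behind, then down. The rails beside the slot then shorten the spring by 22 mm; pressing home takes about 10 N here. The yoke's free end, a round cross bar, is 28 mm farther out.
- catch (a joint): Sprung hook, 28 mm wide, at the tub's front, 90 to 110 mm in front of the tub's centre, 124 mm high; rad, 0 = upright (at rest), grows as it leans out to the robot. The end of the yoke, pressed down, pushes its sloping nose aside by itself; it then snaps back over the end and holds the yoke at about 0.
- onion: An onion, 84 mm across, on the worktop; origin at its foot. Leave it.
- honey_jar: A honey jar, 65 mm across, 100 mm high; origin at its foot. Leave it.
- tin_beans: A low tin, 75 mm across, 58 mm high; origin at its foot. Leave it.

How it is judged:
By the outcome, as a careful person would: the job done as asked, in the order asked, and still so for the second after the job is handed in, with the robot touching nothing.
It also fails if it takes over 72 s, if anything falls off the work surface, if the arm or the gripper's body presses on something with over 40 N, if the wrist force passes 120 N, or if a joint passes its speed limit or range.

ROBOT

A 7-joint arm with a two-finger parallel gripper is mounted at the origin on a cart in front of the work surface, level with it; the furniture and walls round the work are solid. World frame = base frame: x ahead of the robot, y to its left, z up, the work surface at z = 0. Lengths are in m, angles in rad, forces in N, time in s.
With the tool pointing down it reaches from about 0.425 to 0.925 m from the base axis. Payload 6.8 kg.
Tool frame: the origin (TCP) lies at the very end of the fingers, on their centre line; the grasp point (between the pads) lies 19 mm behind it; z points along the fingers, y is the line along which they close (so a half turn about z gives the same grasp; the last joint's range is limited). The gripper opens to 85 mm and grips with 20 to 120 N. Pads are 22 mm wide; open, the fingers measure 114 mm over their backs; the gripper's body (76 mm by 85 mm) begins 54 mm behind the grasp point. The pads swing forward as they close: fully open they stand 13 mm farther back than shut.
Start: joints at [1.146, 0.477, 0.022, 1.555, -0.011, 1.109, -0.083], TCP at [0.21, -0.641, 0.231] pointing down, gripper open.
Joint ranges: [-2.96, 2.96], [-0.34, 2.1], [-1.41, 1.46], [0.24, 2.44], [-1.37, 4.51], [0.17, 1.92], [-2.96, 2.96]. Speed limits (rad/s): [2.39, 2.39, 3.14, 3.14, 3.14, 3.14, 3.14].

INTERFACE

Orientations are given as a unit quaternion [w, x, y, z].
In Python, from station import telemetry, viewer, job, search_frame, cut_out gives the robot as it stands. The module is installed in compiled form; this text tells all that it offers.
- The arm moves only by the shell command python3 -m crank 'ROWS' [FORCE]. ROWS is JSON, a list of rows, each an object with "delta_rot": the turn, a rotation vector about the tool's x, y, z in degrees, a list of three; "xyz": the shift along the tool's x, y, z in m, a list of three; "fingers": the gripper command: -1 is fully open, 1 is shut, values between are in proportion. In form: [{"delta_rot": [ax, ay, az], "xyz": [dx, dy, dz], "fingers": fingers}, ...]. A call has 1 to 10 rows; each row is the pose to reach, as a shift and turn from the pose commanded when the call began, along the tool's axes at that moment; what a row does not reach only later rows make up. A row lasts 1/10 s, in which the tool goes at most 50 mm and 8.59 degrees, less where a joint would pass 70% of its speed; a pose out of reach is approached as far as the arm can. A call with a gripper value outside its range is refused whole. The fingers move at their own pace and stop on an object; FORCE is the grip in N (left out, the last holds). Time passes only in rows, so rows that repeat a pose let the fingers close. It gives the time, the measured TCP pose, the force, the opening and the grip force at its end, in the units of the state.
- telemetry.get_obs(): the state, without advancing time (a new reading comes with each control period).
- viewer.read_camera(name): name is "scene" or "side" or "wrist"; returns a dict with "img" (384x512x3 uint8, red, green, blue), "fx", "fy", "cx", "cy" (pixels), "origin" and "rotation" of the camera in the world. Camera axes: x right, y up, looking along -z (the intrinsics and any distortion apply to the point x, -y, -z); pixel columns grow to the right and rows downward; lengths in m; the calibration is good to about 2 mm. A picture is of the moment at which its call begins. There is no depth.
- job.hand_in(): hands the job in; it is judged then, once.
Trained networks look in the newest picture that a camera, given by its name, has taken for a name from the list of things; names that differ only in an ending like _2 or _b are one class to them, and where a whole thing is asked for, a point or a joint stands for the part that bears it (a point fixed in the world has none). Each returns a list of dicts, best first, with "score" (0 to 1); they miss things now and then, are a little off and sometimes report something else, mostly with a low value. They report only what shows in the picture. A call takes as long as a camera call.
- search_frame(camera, thing): "pixel" ([column, row] in pixels, amid what is visible of it).
- cut_out(camera, thing): "pixels" (384x512 bool, what is visible of it) and "pixel" ([column, row] in pixels, amid what is visible of it).
The state is a dict: "t": time; "q": joint angles; "joint_vel": joint speeds; "joint_torque": joint torques, N m; "eef_pos": TCP position; "tool_rot": TCP orientation; "contact_force": force on the tool from outside, world axes, zero at the start; "torque": the same for the moment, N m; "gripper_width": opening from 0.0 (shut) to 1.0 (fully open); "grasp_force": force on a finger pad.
Only numpy, scipy, OpenCV 4.12 (cv2) and the standard library are available. Lean on these libraries where they do the work, as an engineer would, in place of code of your own. Each camera call takes 0.05 s, during which the arm holds its last target. There are 200 camera calls.

## Working session

There is one attempt and no reset: what is moved stays moved. The work goes in short steps, Python scripts to look and compute and a shell command to move; the robot and the scene stay as the last step left them, time stands still between calls to the robot, and variables do not carry over. Pictures are saved under pics/ and viewed, at most 10 in all, crops included, and the job is handed in when it is done.

```bash
mkdir -p pics; cat > h.py <<'E'
import numpy as np, cv2
from scipy.spatial.transform import Rotation as R
from station import telemetry, viewer, job, search_frame, cut_out
def cam(n):
    c=viewer.read_camera(n); c['o']=np.array(c['origin']); r=np.array(c['rotation'])
    c['R']=r if r.shape==(3,3) else R.from_quat(np.roll(r,-1)).as_matrix(); return c
def ray(c,p):
    d=np.array([(p[0]-c['cx'])/c['fx'],-(p[1]-c['cy'])/c['fy'],-1]); d=c['R']@d; return c['o'],d/np.linalg.norm(d)
def proj(c,X):
    v=c['R'].T@(np.array(X)-c['o']); return np.array([c['cx']+c['fx']*v[0]/-v[2], c['cy']-c['fy']*v[1]/-v[2]])
def onz(c,p,z):
    o,d=ray(c,p); return o+d*(z-o[2])/d[2]
def tri(rs):
    A=0;b=0
    for o,d in rs:
        P=np.eye(3)-np.outer(d,d); A=A+P; b=b+P@o
    X=np.linalg.solve(A,b); return X,[np.linalg.norm((np.eye(3)-np.outer(d,d))@(X-o)) for o,d in rs]
def save(c,n): cv2.imwrite('pics/'+n+'.png',c['img'][...,::-1])
E
cat > a.py <<'E'
from h import *
np.set_printoptions(precision=4,suppress=True)
o=telemetry.get_obs();print(o)
C={}
ims=[]
for n in ['scene','side','wrist']:
    c=cam(n);C[n]=c;ims.append(c['img']);print(n,c['o'],c['R'].tolist(),c['fx'],c['cx'],c['cy'],[k for k in c])
    for t in ['press','rod_mid','rod_end','spring_mid','spring_tang','yoke_end','press_hinge','catch','onion','honey_jar','tin_beans']:
        try: r=search_frame(n,t)
        except Exception as e: print(t,e);continue
        print(n,t,[(np.round(x['pixel'],1).tolist(),round(x['score'],2)) for x in r[:2]])
for n in C: save(C[n],n+'0')
cv2.imwrite('pics/all0.png',cv2.resize(np.hstack([np.vstack(ims[:2])]),None,fx=.78,fy=.78)[...,::-1])
E
python3 a.py
```

```text
{'t': 0.0, 'q': array([ 1.1459,  0.4778,  0.0223,  1.5565, -0.0115,  1.1093, -0.0831]), 'joint_vel': array([-0.0004,  0.0009,  0.0002,  0.0003, -0.0003, -0.0003, -0.0016]), 'joint_torque': array([ -0.0008, -59.6439,   1.6078, -28.1192,   0.0125,   0.0094,
        -0.    ]), 'eef_pos': array([ 0.2101, -0.6408,  0.2303]), 'tool_rot': array([-0.0009,  0.9875,  0.1578, -0.0002]), 'contact_force': array([0.7693, 0.122 , 0.0904]), 'torque': array([ 0.0205, -0.0052, -0.0132]), 'grasp_force': 0.0, 'gripper_width': 1.0003950456411965}
scene [-0.1761  0.4421  0.8777] [[-0.5031973491975855, 0.5967961948225335, -0.6250013836831627], [-0.8640599858273499, -0.3358430335954524, 0.37497972968874427], [0.013884115116316098, 0.7287274927095508, 0.6846630358918819]] 403.99624726698295 253.27239147809505 199.40932883786795 ['img', 'fx', 'fy', 'cx', 'cy', 'origin', 'rotation', 'o', 'R']
scene press [([209.2, 239.6], 0.6)]
scene rod_mid [([373.8, 213.9], 0.78), ([264.9, 180.7], 0.52)]
scene rod_end [([372.9, 213.8], 0.58)]
scene spring_mid [([261.9, 179.5], 0.6), ([324.6, 194.4], 0.58)]
scene spring_tang 
[... 959 characters left out ...]
 [([249.4, 176.6], 0.65)]
side catch []
side onion [([250.2, 150.4], 0.42)]
side honey_jar [([307.1, 212.8], 0.89)]
side tin_beans [([282.5, 164.4], 0.92)]
wrist [ 0.2859 -0.6156  0.3736] [[0.30993653098850726, 0.9030034170799449, 0.2975301253667492], [-0.9507572141389752, 0.2944541830273828, 0.09673393334488066], [-0.0002579176328900701, -0.3128602928458962, 0.9497991212034653]] 316.46801274152676 255.33926933408262 189.45014894132393 ['img', 'fx', 'fy', 'cx', 'cy', 'origin', 'rotation', 'o', 'R']
wrist press []
wrist rod_mid []
wrist rod_end []
wrist spring_mid []
wrist spring_tang []
wrist yoke_end []
wrist press_hinge []
wrist catch []
wrist onion []
wrist honey_jar []
wrist tin_beans []
```

View pics/all0.png

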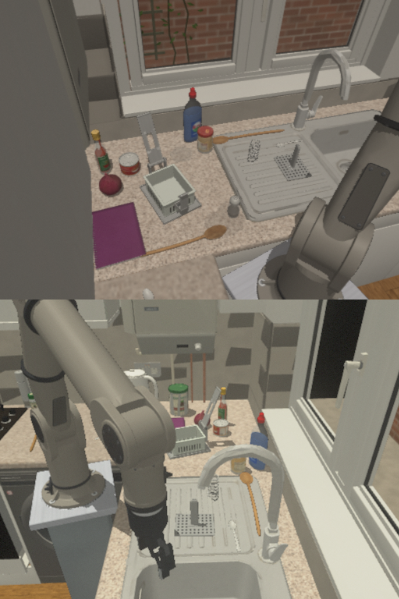

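```bash
cat > b.py <<'E'
from h import *
np.set_printoptions(precision=4,suppress=True)
C={};M={}
for n in ['scene','side']:
    C[n]=cam(n)
    for t in ['press','rod_mid','spring_mid','yoke_end','catch']:
        r=cut_out(n,t)
        for i,x in enumerate(r[:2]):
            m=x['pixels'];ys,xs=np.nonzero(m)
            if len(xs)==0: continue
            q=cv2.minAreaRect(np.c_[xs,ys].astype(np.float32))
            print(n,t,i,round(x['score'],2),m.sum(),'bbox',xs.min(),xs.max(),ys.min(),ys.max(),np.round(cv2.boxPoints(q)).tolist(), 'top',(xs[ys==ys.min()].mean()),'bot',xs[ys==ys.max()].mean())
            if i==0: M[n,t]=m
np.savez('m.npz',**{a+'_'+b:v for (a,b),v in M.items()})
b=[cv2.resize(C[n]['img'][100:320,100:420] if n=='scene' else C[n]['img'][80:340,170:400],None,fx=f,fy=f) for n,f in (('scene',2.5),)]
cv2.imwrite('pics/z1.png',b[0][...,::-1])
cv2.imwrite('pics/z2.png',cv2.resize(C['side']['img'][90:330,160:390],None,fx=2.5,fy=2.5)[...,::-1])
E
python3 b.py
```

```text
scene press 0 0.95 4736 bbox 176 258 144 287 [[138.0, 171.0], [189.0, 141.0], [261.0, 262.0], [210.0, 292.0]] top 190.5 bot 211.0
scene rod_mid 0 0.56 1085 bbox 352 398 186 230 [[350.0, 201.0], [382.0, 185.0], [401.0, 223.0], [370.0, 239.0]] top 381.0 bot 372.5
scene rod_mid 1 0.5 223 bbox 229 241 246 269 [[228.0, 269.0], [229.0, 245.0], [241.0, 246.0], [240.0, 269.0]] top 239.5 bot 232.5
scene spring_mid 0 0.84 388 bbox 317 334 180 208 [[315.0, 206.0], [320.0, 178.0], [335.0, 181.0], [329.0, 209.0]] top 326.5 bot 323.5
scene spring_mid 1 0.54 1039 bbox 176 209 144 213 [[175.0, 148.0], [193.0, 143.0], [211.0, 209.0], [193.0, 214.0]] top 190.5 bot 195.0
scene yoke_end 0 0.85 1110 bbox 176 209 144 212 [[174.0, 148.0], [193.0, 143.0], [211.0, 208.0], [192.0, 213.0]] top 190.0 bot 195.0
scene catch 0 0.64 246 bbox 228 241 246 269 [[228.0, 269.0], [229.0, 245.0], [241.0, 246.0], [240.0, 269.0]] top 239.5 bot 232.5
side press 0 0.82 2187 bbox 213 282 112 205 [[212.0, 204.0], [229.0, 103.0], [283.0, 113.0], [266.0, 213.0]] top 277.5 bot 218.5
side rod_mid 0 0.74 2077 bbox 214 282 113 204 [[213.0, 203.0], [231.0, 104.0], [283.0, 114.0], [264.0, 213.0]] top 277.5 bot 219.5
side rod_mid 1 0.62 1540 bbox 224 274 257 303 [[224.0, 257.0], [274.0, 257.0], [274.0, 303.0], [224.0, 303.0]] top 248.5 bot 248.93103448275863
side spring_mid 0 0.68 179 bbox 266 279 229 258 [[266.0, 229.0], [279.0, 229.0], [279.0, 258.0], [266.0, 258.0]] top 278.0 bot 275.0
side yoke_end 0 0.97 289 bbox 258 281 114 161 [[256.0, 160.0], [276.0, 113.0], [283.0, 116.0], [263.0, 163.0]] top 277.5 bot 261.0
```

View pics/z1.png

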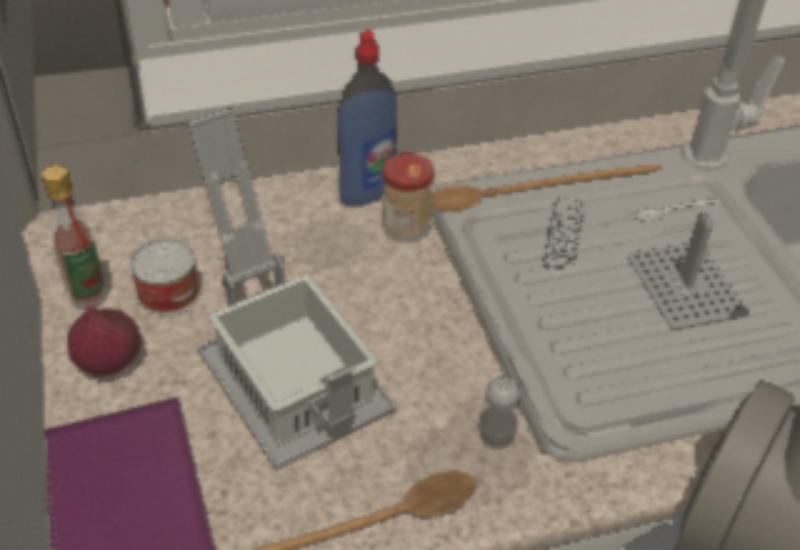

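View pics/z2.png

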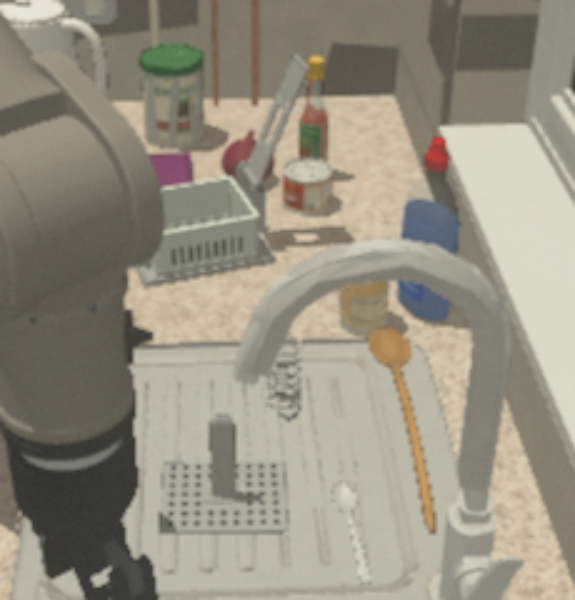

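```bash
cat > c.py <<'E'
from h import *
np.set_printoptions(precision=4,suppress=True)
S=cam('scene');D=cam('side')
def p(n,a,b): print(n,*tri([ray(S,a),ray(D,b)]))
p('rodtop?',(381,186),(248.5,257)); p('spring',(325.5,194),(272.5,244)); p('rodmid',(373.8,213.9),(247.7,283.7))
p('yokeend top',(190,144),(277.5,114))
p('press',(209,239),(247,175))
print('plate corners side z.007',[onz(D,q,.007) for q in [(224,303),(274,303)]])
E
python3 c.py
```

```text
rodtop? [ 0.3914 -0.3298  0.1092] [np.float64(0.0012063817288410052), np.float64(0.0012063817288408708)]
spring [ 0.4948 -0.2208  0.0417] [np.float64(0.003396392924516965), np.float64(0.003396392924517132)]
rodmid [ 0.3859 -0.3223  0.0082] [np.float64(0.003428032105724632), np.float64(0.003428032105724557)]
yokeend top [0.6337 0.1469 0.2702] [np.float64(0.002104199277791215), np.float64(0.002104199277791091)]
press [0.5236 0.1671 0.0366] [np.float64(0.007454638355755822), np.float64(0.007454638355755776)]
plate corners side z.007 [array([ 0.3137, -0.3664,  0.007 ]), array([ 0.4338, -0.404 ,  0.007 ])]
```

The scene view shows the press at (209,239), the yoke leaning back with its end at (190,144), the spring at (325,194), and the rod top at (381,186). The side view shows the rod top at (248,257), the spring at (272,244), and the tap spout hanging near (260,238). I'll turn the tool to line up with the plate first and check where the tap is.

```bash
python3 -m crank '[{"delta_rot":[0,0,8.5],"xyz":[0,0,-0.03],"fingers":-1},{"delta_rot":[0,0,17],"xyz":[0.03,-0.03,-0.05],"fingers":-1},{"delta_rot":[0,0,25.5],"xyz":[0.06,-0.06,-0.05],"fingers":-1},{"delta_rot":[0,0,35],"xyz":[0.06,-0.06,-0.05],"fingers":-1}]'
python3 - <<'E'
from h import *
np.set_printoptions(precision=3,suppress=True)
S=cam('scene');D=cam('side')
print('tap base',onz(S,(383,162),0.02),onz(D,(338,300),0.02))
# spout end/apex
print('tip',tri([ray(S,(451,96)),ray(D,(259,238))]))
print('apex', tri([ray(S,(425,65)),ray(D,(310,190))]))
save(S,'s1');save(D,'d1')
cv2.imwrite('pics/v1.png',np.hstack([cv2.resize(S['img'][20:220,260:512],None,fx=1.5,fy=1.5),cv2.resize(D['img'][120:320,150:402],None,fx=1.5,fy=1.5)])[...,::-1])
E
```

```text
t: 2.9
eef_pos: [0.2534, -0.5612, 0.2823]
tool_rot: [-0.001, 0.99, -0.138, 0.002]
contact_force: [-0.4, -0.9, -0.7]
gripper_width: 1.0
grasp_force: 0.0
tap base [ 0.55  -0.515  0.02 ] [ 0.585 -0.454  0.02 ]
tip (array([ 0.378, -0.516,  0.335]), [np.float64(0.023483157189568147), np.float64(0.023483157189568022)])
apex (array([ 0.479, -0.488,  0.396]), [np.float64(0.010972493512147786), np.float64(0.010972493512147805)])
```

View pics/v1.png

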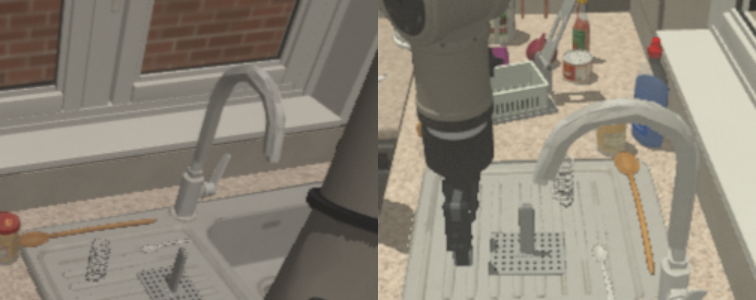

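The spout hangs near (0.4,-0.5), clear of the plate. I'll move in y first and then go over the plate.

```bash
python3 -m crank '[{"delta_rot":[0,0,0],"xyz":[-0.004,-0.05,0],"fingers":-1},{"delta_rot":[0,0,0],"xyz":[-0.007,-0.1,-0.01],"fingers":-1},{"delta_rot":[0,0,0],"xyz":[-0.01,-0.15,-0.02],"fingers":-1},{"delta_rot":[0,0,0],"xyz":[0,-0.2,-0.02],"fingers":-1},{"delta_rot":[0,0,0],"xyz":[0.03,-0.24,-0.02],"fingers":-1},{"delta_rot":[0,0,0],"xyz":[0.037,-0.261,-0.02],"fingers":-1},{"delta_rot":[0,0,0],"xyz":[0.037,-0.261,-0.02],"fingers":-1}]'
cat > w.py <<'E'
import sys
from h import *
np.set_printoptions(precision=4,suppress=True)
W=cam('wrist'); o=telemetry.get_obs(); print(o['eef_pos'],o['tool_rot'],o['contact_force'])
for t in sys.argv[2:]:
    for x in search_frame('wrist',t)[:2]: print(t,np.round(x['pixel'],1),round(x['score'],2))
save(W,sys.argv[1]); np.savez('pics/'+sys.argv[1],o=W['o'],R=W['R'],K=[W['fx'],W['fy'],W['cx'],W['cy']],img=W['img'])
E
python3 w.py w1 rod_mid rod_end spring_mid spring_tang press yoke_end catch
```

```text
t: 3.7
eef_pos: [0.3584, -0.3225, 0.3015]
tool_rot: [-0.0, 0.991, -0.134, 0.0]
contact_force: [-0.0, -0.3, -0.2]
gripper_width: 1.001
grasp_force: 0.0
[ 0.3567 -0.3246  0.3014] [ 0.0002  0.9907 -0.1358  0.0001] [-0.1756 -0.6746  0.3597]
rod_mid [253.3 121.6] 0.94
rod_end [254.5 118.2] 0.78
spring_mid [129.   64.2] 0.85
spring_tang [126.4  68.7] 0.95
catch [251.9 118.5] 0.5
```

View pics/w1.png

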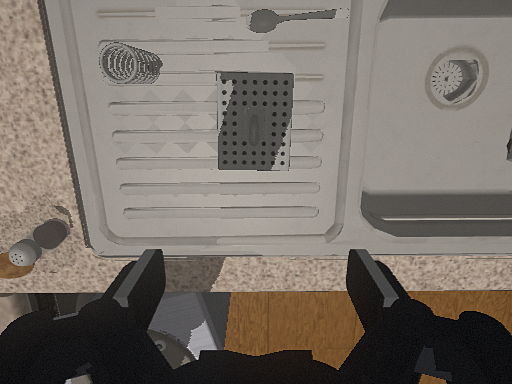

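The wrist view shows the plate with corners at about (220,71), (293,73), (290,170) and (217,169), its rod near (254,125), and the spring at the upper left near (130,64).

```bash
cat > pl.py <<'E'
from h import *
np.set_printoptions(precision=4,suppress=True)
W=cam('wrist');cs=cut_out('wrist','rod_mid')
m=cs[0]['pixels'];print(cs[0]['score'],m.sum())
cnt=max(cv2.findContours(m.astype(np.uint8),0,2)[0],key=cv2.contourArea)
b=cv2.boxPoints(cv2.minAreaRect(cnt)); ap=cv2.approxPolyDP(cnt,6,True)[:,0]
print(b,ap.tolist())
for q in (b,np.array([(220,71),(293,73),(290,170),(217,169)],float)):
  for z in (.007,.0):
    P=np.array([onz(W,p,z) for p in q]);c=P.mean(0)
    L=[np.linalg.norm(P[i]-P[(i+1)%4]) for i in range(4)]
    e=max(((P[(i+1)%4]-P[i]) for i in range(4)),key=np.linalg.norm); e=e*np.sign(e[0])
    print(z,c,np.array(L),np.degrees(np.arctan2(e[1],e[0])))
S=cam('scene');D=cam('side')
for t in ['spring_mid']:
    cs=[(c,cut_out(n,t)[0]) for n,c in (('scene',S),('side',D),('wrist',W))]
    rs=[]
    for c,k in cs:
        ys,xs=np.nonzero(k['pixels']);p=((xs.min()+xs.max())/2,(ys.min()+ys.max())/2)
        rs.append(ray(c,p));print(k['score'],p,xs.min(),xs.max(),ys.min(),ys.max())
    print(t,tri(rs),tri(rs[::2]),tri(rs[1:]))
    print('tops z.1/.0 wrist', onz(W,(118,62),.1),onz(W,(146,66),0))
im=W['img'];g=cv2.resize(im[30:200,80:320],None,fx=3.3,fy=3.3);cv2.imwrite('pics/w2.png',g[...,::-1])
print(tri([ray(S,(381,187)),ray(D,(248.5,258)),]))
E
python3 pl.py
```

```text
0.59 7255
[[212.  70.]
 [289.  70.]
 [289. 168.]
 [212. 168.]] [[213, 71], [216, 167], [285, 167], [289, 73]]
0.007 [ 0.3886 -0.328   0.007 ] [0.0994 0.1304 0.1094 0.1305] -18.58562095269577
0.0 [ 0.388  -0.3277  0.    ] [0.101  0.1325 0.1111 0.1326] -18.585620952695756
0.007 [ 0.3847 -0.3332  0.007 ] [0.0945 0.1297 0.1039 0.1309] -19.99905043178818
0.0 [ 0.384 -0.333  0.   ] [0.096  0.1317 0.1055 0.133 ] -19.999050431788184
0.57 (np.float64(326.0), np.float64(193.0)) 319 333 181 205
0.75 (np.float64(273.0), np.float64(244.0)) 267 279 230 258
0.71 (np.float64(125.5), np.float64(62.0)) 93 158 41 83
spring_mid (array([ 0.4959, -0.2172,  0.0456]), [np.float64(0.004421674258636825), np.float64(0.007746805937416351), np.float64(0.00833469041114229)]) (array([ 0.494 , -0.214 ,  0.0557]), [np.float64(0.003132326083351756), np.float64(0.0031323260833516424)]) (array([ 0.502 , -0.1997,  0.0204]), [np.float64(0.0007089081873485387), np.float64(0.0007089081873483318)])
tops z.1/.0 wrist [ 0.4914 -0.2203  0.1   ] [ 0.4941 -0.2166  0.    ]
(array([ 0.391 , -0.3301,  0.106 ]), [np.float64(0.0008341192066044665), np.float64(0.000834119206604589)])
```

View pics/w2.png

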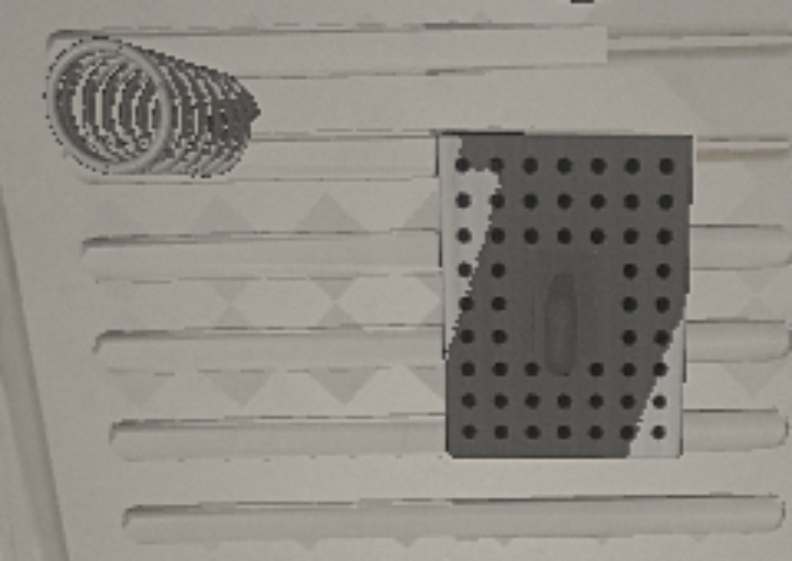

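Crop: the plate's corners are at (213,71), (290,71), (287,169) and (215.5,168), and the hole rows run level in the image. So the plate's yaw is about the tool's yaw.

```bash
cat >> h.py <<'E'
def load(n):
    z=np.load('pics/'+n+'.npz');k=z['K'];return dict(o=z['o'],R=z['R'],fx=k[0],fy=k[1],cx=k[2],cy=k[3],img=z['img'])
def fitrect(c,px,z,L,B,yaw0):
    from scipy.optimize import least_squares
    def pts(v):
        cy,sy=np.cos(v[2]),np.sin(v[2]);return [(v[0]+a*cy-b*sy,v[1]+a*sy+b*cy,z) for a,b in ((L/2,B/2),(L/2,-B/2),(-L/2,-B/2),(-L/2,B/2))]
    g=np.mean([onz(c,p,z) for p in px],0)
    r=least_squares(lambda v:np.ravel([proj(c,P)-p for P,p in zip(pts(v),px)]),[g[0],g[1],yaw0]);return r.x[:2],np.degrees(r.x[2]),r.fun
def totool(d):
    o=telemetry.get_obs();return R.from_quat(np.roll(o['tool_rot'],-1)).inv().apply(d)
E
python3 - <<'E'
from h import *
np.set_printoptions(precision=4,suppress=True)
W=load('w1')
for z in (.007,0.002):
    r=fitrect(W,[(213.3,70.9),(289.7,70.9),(286.7,168.8),(215.5,168.2)],z,.132,.102,-.27);print(r)
    b=r[0];print([proj(W,(*b,z+h)) for h in (0,.054,.108)])
S=cam('scene')
q=[(100+a/2.5,100+b/2.5) for a,b in ((215,322),(303,283),(374,360),(283,410))]
for p in q: print(onz(S,p,.072))
P=np.array([onz(S,p,.072) for p in q]);print(P.mean(0))
print('spring shadows: edges at base z0', onz(W,(80+240/3.3,30+110/3.3),0.0), 'topring c', onz(W,(80+108/3.3,30+103/3.3),.1))
E
```

```text
(array([ 0.3909, -0.3249]), np.float64(-15.850252619944811), array([-1.3207, -0.8781,  1.1622, -0.3417,  0.3219,  0.7277, -0.1471,
        0.8769]))
[array([251.3058, 122.1684]), array([250.7417, 127.1378]), array([250.0009, 133.6656])]
(array([ 0.3905, -0.3248]), np.float64(-15.849710866455219), array([-0.8588, -0.3919,  0.6967,  0.1372, -0.0595,  0.1053,  0.2379,
        0.2597]))
[array([251.3057, 122.0472]), array([250.7489, 126.9372]), array([250.02  , 133.3383])]
[0.5484 0.2171 0.072 ]
[0.5547 0.1078 0.072 ]
[0.4175 0.0946 0.072 ]
[0.4057 0.2056 0.072 ]
[0.4816 0.1563 0.072 ]
spring shadows: edges at base z0 [ 0.4973 -0.2211  0.    ] topring c [ 0.4959 -0.2104  0.1   ]
```

```bash
python3 -m crank '[{"delta_rot":[0,0,0],"xyz":[-0.004,-0.05,0],"fingers":-1},{"delta_rot":[0,0,0],"xyz":[-0.008,-0.1,0],"fingers":-1},{"delta_rot":[0,0,0],"xyz":[-0.012,-0.15,0],"fingers":-1},{"delta_rot":[0,0,0],"xyz":[-0.016,-0.2,0],"fingers":-1},{"delta_rot":[0,0,0],"xyz":[-0.02,-0.25,0],"fingers":-1},{"delta_rot":[0,0,0],"xyz":[-0.024,-0.3,0],"fingers":-1},{"delta_rot":[0,0,0],"xyz":[-0.028,-0.35,0],"fingers":-1},{"delta_rot":[0,0,0],"xyz":[-0.032,-0.4,0],"fingers":-1},{"delta_rot":[0,0,0],"xyz":[-0.036,-0.45,0],"fingers":-1},{"delta_rot":[0,0,0],"xyz":[-0.04,-0.477,0],"fingers":-1}]'
python3 -m crank '[{"delta_rot":[0,0,0],"xyz":[0,0,0],"fingers":-1},{"delta_rot":[0,0,0],"xyz":[0,0,0],"fingers":-1}]'
python3 w.py w3 press yoke_end catch press_hinge
python3 -c "
from h import *
W=load('w3');cv2.imwrite('pics/w3b.png',cv2.resize(W['img'][0:300,80:480],None,fx=1.98,fy=1.98,interpolation=2)[...,::-1])"
```

```text
t: 5.5
eef_pos: [0.4485, 0.1491, 0.3017]
tool_rot: [-0.001, 0.991, -0.137, 0.0]
contact_force: [-0.0, 0.2, 0.1]
gripper_width: 0.998
grasp_force: 0.0
t: 5.7
eef_pos: [0.4483, 0.1448, 0.3011]
tool_rot: [0.0, 0.99, -0.138, -0.0]
contact_force: [-0.4, -0.7, 0.9]
gripper_width: 1.003
grasp_force: 0.0
[0.4484 0.1438 0.3011] [ 0.0004  0.9903 -0.139  -0.0002] [-0.2276 -0.1498 -0.5073]
press [232.8 103.5] 0.91
press [261.  206.5] 0.65
yoke_end [195.   27.3] 0.73
catch [261.4 207.5] 0.93
press_hinge [231.3 103.1] 0.95
```

View pics/w3b.png

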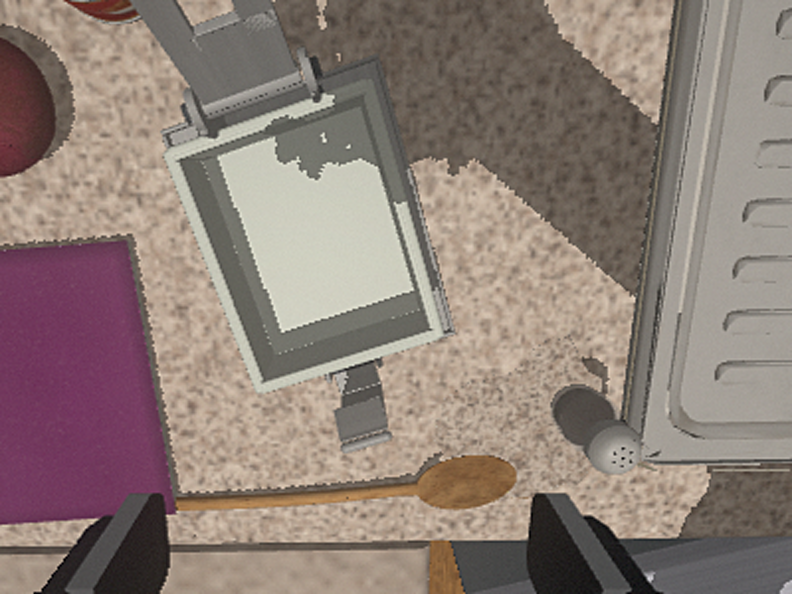

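The tub's rim is in the crop with corners at about (165,152), (262,390) and (445,335), and the fourth, in shadow, near (365,90). The catch is at (360,430).

```bash
python3 - <<'E'
from h import *
np.set_printoptions(precision=4,suppress=True)
W=load('w3')
f=lambda a:[(80+x/1.98,y/1.98) for x,y in a]
from scipy.optimize import least_squares
def fit(q,z,L,B,idx):
    c=[(L/2,B/2),(L/2,-B/2),(-L/2,-B/2),(-L/2,B/2)]
    def F(v,i):
        cy,sy=np.cos(v[2]),np.sin(v[2]);a,b=c[i];return proj(W,(v[0]+a*cy-b*sy,v[1]+a*sy+b*cy,z))
    r=least_squares(lambda v:np.ravel([F(v,i)-p for i,p in zip(idx,q)]),[.48,.15,.08])
    print(r.x[:2],np.degrees(r.x[2]),r.fun,'4th',(F(r.x,1)-[80,0])*1.98,'sizes',[np.linalg.norm(onz(W,q[i],z)-onz(W,q[i+1],z)) for i in range(len(q)-1)]);return r.x
v=fit(f([(165,152),(445,335),(262,390)]),.072,.146,.116,[0,2,3])
fit(f([(218,155),(413,290),(280,333)]),.01,.138,.108,[0,2,3])
def pt(v,a,b,z): cy,sy=np.cos(v[2]),np.sin(v[2]);return (v[0]+a*cy-b*sy,v[1]+a*sy+b*cy,z)
for n,P in dict(hinge=pt(v,.086,0,.0975),catchtop=pt(v,-.1,0,.124),tubc=pt(v,0,0,.01)).items(): print(n,P,(proj(W,P)-[80,0])*1.98)
for x in cut_out('wrist','spring_mid')[:1]: print(x['score'])
o=telemetry.get_obs();print(totool(np.array([.3905,-.3248,.16])-o['eef_pos']))
# yoke end from scene+side
S=cam('scene');D=cam('side');print(tri([ray(S,(190,144.5)),ray(D,(277.5,114.5))]))
E
```

```text
[0.4885 0.1562] 2.4387197010350286 [ 2.1757  1.5197 -2.4879 -1.497   0.1156 -0.6939] 4th [366.817   83.3091] sizes [np.float64(0.19284862086032514), np.float64(0.11882916935328658)]
[0.4962 0.1506] 1.6218234242120764 [-5.0692 -5.1141  5.934   2.8279 -0.4863  3.9046] 4th [367.0027  90.0375] sizes [np.float64(0.15757134650880997), np.float64(0.09868511334792517)]
hinge (np.float64(0.5744701507422525), np.float64(0.15989134459848015), 0.0975) [251.1789  89.7258]
catchtop (np.float64(0.38863861039057573), np.float64(0.15197688880397847), 0.124) [365.6187 432.4429]
tubc (np.float64(0.48854804068717617), np.float64(0.15623197256446325), 0.01) [315.6141 236.4524]
0.46
[0.0737 0.4661 0.1415]
(array([0.6338, 0.147 , 0.2685]), [np.float64(0.002205749324290524), np.float64(0.002205749324290469)])
```

The rim, hinge ears and catch all agree: the press is at (0.4885, 0.156) with a yaw of about 2.4°. Now back to the plate.

```bash
python3 -m crank '[{"delta_rot":[0,0,0],"xyz":[0.007,0.05,0],"fingers":-1},{"delta_rot":[0,0,0],"xyz":[0.014,0.1,0],"fingers":-1},{"delta_rot":[0,0,0],"xyz":[0.022,0.15,0],"fingers":-1},{"delta_rot":[0,0,0],"xyz":[0.030,0.2,0],"fingers":-1},{"delta_rot":[0,0,0],"xyz":[0.038,0.25,0],"fingers":-1},{"delta_rot":[0,0,0],"xyz":[0.046,0.3,0],"fingers":-1},{"delta_rot":[0,0,0],"xyz":[0.054,0.35,0],"fingers":-0.5},{"delta_rot":[0,0,0],"xyz":[0.062,0.4,0.03],"fingers":-0.4},{"delta_rot":[0,0,0],"xyz":[0.07,0.44,0.06],"fingers":-0.4},{"delta_rot":[0,0,0],"xyz":[0.074,0.466,0.1],"fingers":-0.4}]' 40
python3 -m crank '[{"delta_rot":[0,0,0],"xyz":[0,0,0.03],"fingers":-0.4},{"delta_rot":[0,0,0],"xyz":[0,0,0.03],"fingers":-0.4}]'
cat > chk.py <<'E'
from h import *
np.set_printoptions(precision=4,suppress=True)
W=cam('wrist');cv2.imwrite('pics/c1.png',W['img'][...,::-1])
m=cut_out('wrist','rod_end');print([(x['score'],x['pixel'],x['pixels'].sum()) for x in m[:2]])
o=telemetry.get_obs();print(o['t'],o['eef_pos'],o['tool_rot'])
for P in ((.3905,-.3248,.110),(.3905,-.3248,.002)): print(proj(W,P))
print(totool(np.array([.3905,-.3248,.064])-o['eef_pos']))
E
python3 chk.py
```

```text
t: 7.1
eef_pos: [0.3925, -0.3214, 0.2099]
tool_rot: [0.001, 0.99, -0.14, 0.002]
contact_force: [-0.0, 0.3, -0.6]
gripper_width: 0.701
grasp_force: 0.0
t: 7.3
eef_pos: [0.3893, -0.3168, 0.1756]
tool_rot: [-0.002, 0.99, -0.14, -0.004]
contact_force: [-0.2, 0.6, 0.2]
gripper_width: 0.7
grasp_force: 0.0
[(0.78, [267.0, 157.5], np.int64(12479))]
7.4 [ 0.3925 -0.3171  0.1797] [-0.0003  0.9904 -0.1385 -0.0002]
[267.1175 198.9414]
[263.6297 162.0775]
[0.0002 0.008  0.1157]
```

View pics/c1.png

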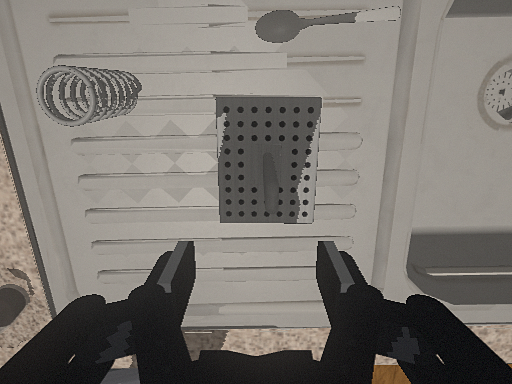

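The wrist view shows the rod top near (269,205), as predicted, and the finger centre at column 256. An 8 mm y shift is needed before I descend.

```bash
python3 -m crank '[{"delta_rot":[0,0,0],"xyz":[0,0.008,0.03],"fingers":-0.4},{"delta_rot":[0,0,0],"xyz":[0,0.008,0.07],"fingers":-0.4},{"delta_rot":[0,0,0],"xyz":[0,0.008,0.1],"fingers":-0.4},{"delta_rot":[0,0,0],"xyz":[0,0.008,0.115],"fingers":-0.4},{"delta_rot":[0,0,0],"xyz":[0,0.008,0.115],"fingers":-0.4},{"delta_rot":[0,0,0],"xyz":[0,0.008,0.115],"fingers":1},{"delta_rot":[0,0,0],"xyz":[0,0.008,0.115],"fingers":1},{"delta_rot":[0,0,0],"xyz":[0,0.008,0.115],"fingers":1},{"delta_rot":[0,0,0],"xyz":[0,0.008,0.115],"fingers":1},{"delta_rot":[0,0,0],"xyz":[0,0.008,0.115],"fingers":1}]' 70
python3 -m crank '[{"delta_rot":[0,0,0],"xyz":[0,0,0],"fingers":1},{"delta_rot":[0,0,0],"xyz":[0,0,0],"fingers":1}]'
```

```text
t: 8.4
eef_pos: [0.3911, -0.3261, 0.0659]
tool_rot: [0.001, 0.99, -0.139, 0.001]
contact_force: [-1.1, 0.1, 8.1]
gripper_width: 0.108
grasp_force: 69.3
t: 8.6
eef_pos: [0.3911, -0.3261, 0.0658]
tool_rot: [0.001, 0.99, -0.139, 0.001]
contact_force: [-1.2, -0.0, 8.3]
gripper_width: 0.112
grasp_force: 69.3
```

```bash
python3 -m crank '[{"delta_rot":[0,0,0],"xyz":[0,0,-0.03],"fingers":1},{"delta_rot":[0,0,0],"xyz":[0,0,-0.08],"fingers":1},{"delta_rot":[0,0,0],"xyz":[0,-0.01,-0.13],"fingers":1},{"delta_rot":[0,0,0],"xyz":[0,-0.05,-0.17],"fingers":1},{"delta_rot":[0,0,0],"xyz":[-0.004,-0.1,-0.17],"fingers":1},{"delta_rot":[0,0,0],"xyz":[-0.008,-0.15,-0.17],"fingers":1},{"delta_rot":[0,0,-3],"xyz":[-0.014,-0.2,-0.17],"fingers":1},{"delta_rot":[0,0,-8],"xyz":[-0.02,-0.25,-0.17],"fingers":1},{"delta_rot":[0,0,-13],"xyz":[-0.026,-0.3,-0.17],"fingers":1},{"delta_rot":[0,0,-18.4],"xyz":[-0.032,-0.35,-0.17],"fingers":1}]'
```

```text
t: 9.6
eef_pos: [0.4537, 0.0148, 0.2345]
tool_rot: [0.0, 1.0, 0.023, 0.0]
contact_force: [1.3, -0.7, -4.4]
gripper_width: 0.105
grasp_force: 69.1
```

```bash
python3 -m crank '[{"delta_rot":[0,0,0],"xyz":[0.01,-0.04,0],"fingers":1},{"delta_rot":[0,0,0],"xyz":[0.02,-0.08,0],"fingers":1},{"delta_rot":[0,0,0],"xyz":[0.03,-0.115,0],"fingers":1},{"delta_rot":[0,0,0],"xyz":[0.0375,-0.1356,0],"fingers":1},{"delta_rot":[0,0,0],"xyz":[0.0375,-0.1356,0],"fingers":1},{"delta_rot":[0,0,0],"xyz":[0.0375,-0.1356,0],"fingers":1}]'
python3 w.py w4 rod_mid press
python3 -c "
from h import *
W=load('w4');S=cam('scene');cv2.imwrite('pics/w4b.png',np.vstack([cv2.resize(W['img'][0:260,100:420],None,fx=1.8,fy=1.8,interpolation=2)[:,:576], ])[...,::-1])
save(S,'s4')"
```

```text
t: 10.2
eef_pos: [0.4854, 0.15, 0.2339]
tool_rot: [0.0, 1.0, 0.022, -0.001]
contact_force: [0.0, -0.6, -3.7]
gripper_width: 0.106
grasp_force: 69.2
[0.4854 0.1491 0.2339] [ 0.0006  0.9998  0.0211 -0.0006] [-0.1799 -1.3723 -4.2081]
rod_mid [255.1 190.5] 0.87
press [249.6  72.4] 0.62
```

View pics/w4b.png

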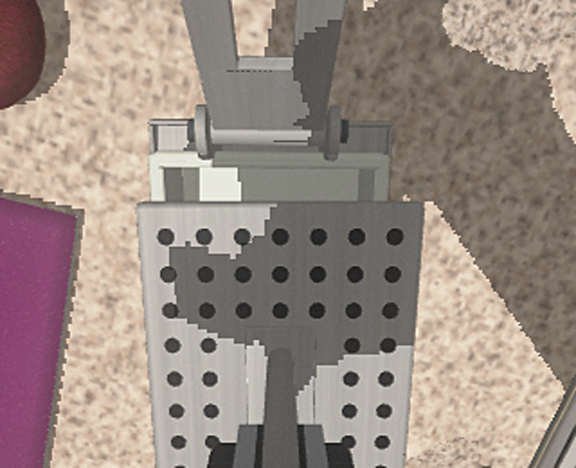

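View: the held plate's far edge runs from (176,113) to (336,113). The tub's back rim runs from (183,85) to (315.5,85) and is parallel to the plate. I'll compute the offsets.

```bash
python3 - <<'E'
from h import *
np.set_printoptions(precision=4,suppress=True)
W=load('w4');f=lambda x,y:(100+x/1.8,y/1.8)
o=telemetry.get_obs();T=o['eef_pos'];yaw=2*np.arctan2(o['tool_rot'][2],o['tool_rot'][1]);print('yaw',np.degrees(yaw))
a,b=onz(W,f(137,204),.170),onz(W,f(424,204),.170);print('plate edge',a,b,np.linalg.norm(a-b),np.degrees(np.arctan2(*(a-b)[[0,1]])))
u=np.array([np.cos(yaw),np.sin(yaw),0])
print('plate centre',(a+b)/2-.066*u,'tcp',T)
for z in(.072,):
    c,d=onz(W,f(150,153),z),onz(W,f(388,153),z);print('rim',c,d,np.linalg.norm(c-d),np.degrees(np.arctan2(*(c-d)[[0,1]])),'tub centre',(c+d)/2-.073*u)
e,g=onz(W,f(202,130),.105),onz(W,f(333,130),.105);print('ears',e,g,'centre',(e+g)/2-.086*u)
w=load('w3');h=lambda x,y:(80+x/1.98,y/1.98)
e,g=onz(w,h(195,105),.105),onz(w,h(310,70),.105);print('ears w3',e,g,'centre',(e+g)/2-.086*u)
E
```

```text
yaw 2.3424393078515275
plate edge [0.5457 0.2038 0.17  ] [0.5499 0.1026 0.17  ] 0.10129885576139465 -2.411937824432862
plate centre [0.4819 0.1505 0.17  ] tcp [0.4858 0.1487 0.2342]
rim [0.562  0.2198 0.072 ] [0.5671 0.0993 0.072 ] 0.12063877877521742 -2.4155922359544335 tub centre [0.4916 0.1566 0.072 ]
ears [0.5731 0.1892 0.105 ] [0.5756 0.1308 0.105 ] centre [0.4884 0.1565 0.105 ]
ears w3 [0.5745 0.1882 0.105 ] [0.5739 0.1286 0.105 ] centre [0.4882 0.1549 0.105 ]
```

```bash
python3 -m crank '[{"delta_rot":[0,0,0],"xyz":[0.006,-0.0053,0],"fingers":1},{"delta_rot":[0,0,0],"xyz":[0.006,-0.0053,0.04],"fingers":1},{"delta_rot":[0,0,0],"xyz":[0.006,-0.0053,0.08],"fingers":1},{"delta_rot":[0,0,0],"xyz":[0.006,-0.0053,0.09],"fingers":1},{"delta_rot":[0,0,0],"xyz":[0.006,-0.0053,0.097],"fingers":1},{"delta_rot":[0,0,0],"xyz":[0.006,-0.0053,0.103],"fingers":1},{"delta_rot":[0,0,0],"xyz":[0.006,-0.0053,0.103],"fingers":1}]'
```

```text
t: 11.1
eef_pos: [0.4925, 0.156, 0.132]
tool_rot: [-0.0, 1.0, 0.021, 0.001]
contact_force: [-1.4, -0.3, -4.5]
gripper_width: 0.11
grasp_force: 69.0
```

```bash
python3 -m crank '[{"delta_rot":[0,0,0],"xyz":[0,0,0.015],"fingers":1},{"delta_rot":[0,0,0],"xyz":[0,0,0.028],"fingers":1},{"delta_rot":[0,0,0],"xyz":[0,0,0.036],"fingers":1},{"delta_rot":[0,0,0],"xyz":[0,0,0.044],"fingers":1},{"delta_rot":[0,0,0],"xyz":[0,0,0.044],"fingers":1}]'
```

```text
t: 11.6
eef_pos: [0.4914, 0.1555, 0.0865]
tool_rot: [0.0, 1.0, 0.021, -0.001]
contact_force: [0.6, 0.7, -4.9]
gripper_width: 0.109
grasp_force: 69.0
```

```bash
python3 -m crank '[{"delta_rot":[0,0,0],"xyz":[0,0,0.003],"fingers":1},{"delta_rot":[0,0,0],"xyz":[0,0,0.006],"fingers":1},{"delta_rot":[0,0,0],"xyz":[0,0,0.008],"fingers":1},{"delta_rot":[0,0,0],"xyz":[0,0,0.008],"fingers":1}]'
```

```text
t: 12.0
eef_pos: [0.4917, 0.1557, 0.0792]
tool_rot: [0.0, 1.0, 0.021, -0.0]
contact_force: [1.1, -0.1, -3.9]
gripper_width: 0.103
grasp_force: 69.1
```

```bash
python3 -m crank '[{"delta_rot":[0,0,0],"xyz":[0,0,0.002],"fingers":1},{"delta_rot":[0,0,0],"xyz":[0,0,0.004],"fingers":1},{"delta_rot":[0,0,0],"xyz":[0,0,0.004],"fingers":1}]'
```

```text
t: 12.3
eef_pos: [0.492, 0.1558, 0.0773]
tool_rot: [0.001, 1.0, 0.021, 0.001]
contact_force: [-7.7, -3.9, 19.0]
gripper_width: 0.11
grasp_force: 72.8
```

Contact with the floor: underside at 10 mm and rod end at 125 mm, as it should be. Release and rise.

```bash
python3 -m crank '[{"delta_rot":[0,0,0],"xyz":[0,0,-0.002],"fingers":1},{"delta_rot":[0,0,0],"xyz":[0,0,-0.002],"fingers":0.5},{"delta_rot":[0,0,0],"xyz":[0,0,-0.002],"fingers":0},{"delta_rot":[0,0,0],"xyz":[0,0,-0.002],"fingers":0},{"delta_rot":[0,0,0],"xyz":[0,0,-0.01],"fingers":0},{"delta_rot":[0,0,0],"xyz":[0,0,-0.05],"fingers":0},{"delta_rot":[0,0,0],"xyz":[0,0,-0.1],"fingers":0},{"delta_rot":[0,0,0],"xyz":[-0.04,0,-0.15],"fingers":-0.5},{"delta_rot":[0,0,0],"xyz":[-0.04,0,-0.18],"fingers":-0.5},{"delta_rot":[0,0,0],"xyz":[-0.04,0,-0.18],"fingers":-0.5}]' 30
cat > rod.py <<'E'
from h import *
np.set_printoptions(precision=4,suppress=True)
W=cam('wrist');S=cam('scene')
o=telemetry.get_obs();print(o['t'],o['eef_pos'],o['tool_rot'],o['contact_force'])
save(W,'w5');np.savez('pics/w5',o=W['o'],R=W['R'],K=[W['fx'],W['fy'],W['cx'],W['cy']],img=W['img'])
for n,t in (('wrist','rod_end'),('wrist','rod_mid'),('scene','rod_end')):
    print(n,t,[(np.round(x['pixel'],1),round(x['score'],2)) for x in search_frame(n,t)[:2]])
for P in ((.4886,.1565,.125),(.4886,.1565,.017)): print(proj(W,P),proj(S,P))
save(S,'s5')
E
python3 rod.py
python3 - <<'E'
from h import *
W=load('w5');S=cv2.imread('pics/s5.png')[...,::-1]
cv2.imwrite('pics/v5.png',np.hstack([cv2.resize(W['img'][0:300,100:400],None,fx=1.6,fy=1.6),cv2.resize(S[200:350,140:240],None,fx=3.2,fy=3.2)])[...,::-1])
E
```

```text
t: 13.3
eef_pos: [0.4534, 0.1558, 0.2612]
tool_rot: [-0.001, 1.0, 0.022, 0.005]
contact_force: [1.6, 1.5, 0.8]
gripper_width: 0.748
grasp_force: 0.0
13.4 [0.4523 0.1542 0.2567] [-0.0001  0.9998  0.0214  0.0016] [ 0.2621 -0.2396 -0.3918]
wrist rod_end [(array([257.9, 119.6]), 0.84)]
wrist rod_mid [(array([258.4, 119.5]), 0.58)]
scene rod_end [(array([212.8, 241.9]), 0.84)]
[257.6695 139.8242] [215.0825 221.1771]
[257.23   126.0419] [217.0775 248.327 ]
```

View pics/v5.png

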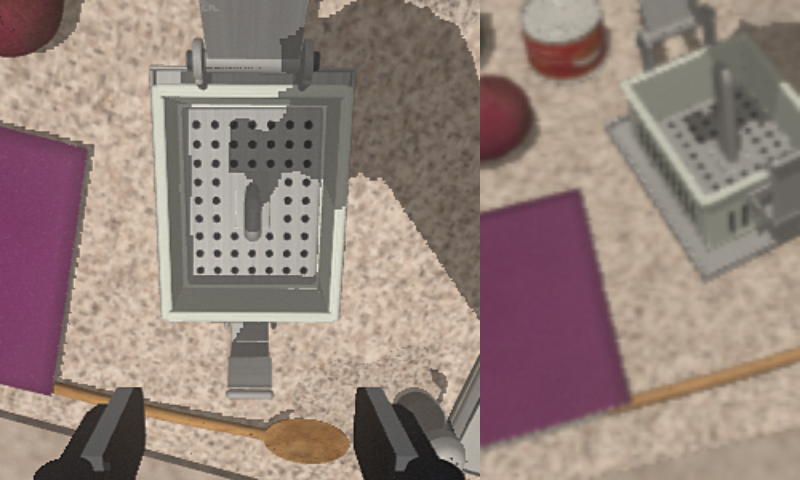

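The plate lies flat in the tub with the rod standing at crop (252,235), centred. Next is the spring.

```bash
python3 -m crank '[{"delta_rot":[0,0,0],"xyz":[0,0.05,0],"fingers":-1},{"delta_rot":[0,0,0],"xyz":[0,0.1,0],"fingers":-1},{"delta_rot":[0,0,0],"xyz":[0,0.15,0],"fingers":-1},{"delta_rot":[0,0,0],"xyz":[0,0.2,0],"fingers":-1},{"delta_rot":[0,0,0],"xyz":[0,0.25,0],"fingers":-1},{"delta_rot":[0,0,0],"xyz":[0,0.3,0],"fingers":-1},{"delta_rot":[0,0,0],"xyz":[-0.008,0.35,0],"fingers":-1},{"delta_rot":[0,0,0],"xyz":[-0.008,0.369,0],"fingers":-1},{"delta_rot":[0,0,0],"xyz":[-0.008,0.369,0],"fingers":-1},{"delta_rot":[0,0,0],"xyz":[-0.008,0.369,0],"fingers":-1}]'
cat > spr.py <<'E'
from h import *
np.set_printoptions(precision=4,suppress=True)
f=lambda x,y:(100+x/1.6,y/1.6)
w=load('w5');print('plate',fitrect(w,[f(189,106),f(319,106),f(317,276),f(193,277)],.017,.132,.102,.04)[:2],'front of rod top',proj(w,(.4757,.1562,.12)),'seen',f(252,240))
W=cam('wrist');o=telemetry.get_obs();print(o['t'],o['q'],o['eef_pos'],o['tool_rot'])
save(W,'w6');np.savez('pics/w6',o=W['o'],R=W['R'],K=[W['fx'],W['fy'],W['cx'],W['cy']],img=W['img'])
for x in cut_out('wrist','spring_mid')[:1]:
    m=x['pixels'];ys,xs=np.nonzero(m);print(x['score'],m.sum(),xs.min(),xs.max(),ys.min(),ys.max()); np.save('pics/m6.npy',m)
for t in('spring_mid','spring_tang'): print(t,[(np.round(x['pixel'],1),round(x['score'],2)) for x in search_frame('wrist',t)[:2]])
# silhouette fit: stack of discs r=20mm z in[0,.1]
from scipy.optimize import minimize
a=np.linspace(0,2*np.pi,40)
def mask(v):
    p=[proj(W,(v[0]+.02*np.cos(t),v[1]+.02*np.sin(t),z)) for z in(-.0015,.0985) for t in a]
    h=cv2.convexHull(np.float32(p)); k=np.zeros(m.shape,np.uint8);cv2.fillConvexPoly(k,np.round(h*16).astype(int),1,shift=4);return k>0
mh=np.zeros(m.shape,np.uint8);cv2.fillConvexPoly(mh,cv2.convexHull(np.c_[xs,ys].astype(np.int32)),1);mh=mh>0
best=max(((mask((x,y))&mh).sum()/(mask((x,y))|mh).sum(),x,y) for x in np.arange(.475,.515,.002) for y in np.arange(-.235,-.195,.002))
print('hull IoU',best,mh.sum())
print('bounds of fit',[ (k.min(),k.max()) for k in np.nonzero(mask(best[1:]))])
E
python3 spr.py
```

```text
t: 14.55
eef_pos: [0.4593, -0.2145, 0.2539]
tool_rot: [-0.001, 1.0, 0.021, -0.001]
contact_force: [-0.5, 0.9, 0.5]
gripper_width: 0.999
grasp_force: 0.0
plate (array([0.4925, 0.1545]), np.float64(2.840782705504803)) front of rod top [257.3408 153.1655] seen (257.5, 150.0)
14.6 [ 0.5181  0.1907 -0.2338  1.9097  0.0497  1.049  -1.263 ] [ 0.4596 -0.2136  0.2542] [-0.0007  0.9998  0.0221 -0.0009]
0.72 1308 236 277 107 155
spring_mid [(array([256. , 134.7]), 0.59)]
spring_tang [(array([254.5, 133.6]), 0.81)]
hull IoU (np.float64(0.9443141852286049), np.float64(0.495), np.float64(-0.21299999999999997)) 1618
bounds of fit [(np.int64(105), np.int64(155)), (np.int64(235), np.int64(278))]
```

```bash
python3 -m crank '[{"delta_rot":[0,0,0],"xyz":[0.0354,0.001,0.03],"fingers":-1},{"delta_rot":[0,0,0],"xyz":[0.0354,0.001,0.08],"fingers":-0.7},{"delta_rot":[0,0,0],"xyz":[0.0354,0.001,0.12],"fingers":-0.7},{"delta_rot":[0,0,0],"xyz":[0.0354,0.001,0.16],"fingers":-0.7},{"delta_rot":[0,0,0],"xyz":[0.0354,0.001,0.188],"fingers":-0.7},{"delta_rot":[0,0,0],"xyz":[0.0354,0.001,0.188],"fingers":-0.5},{"delta_rot":[0,0,0],"xyz":[0.0354,0.001,0.188],"fingers":-0.2},{"delta_rot":[0,0,0],"xyz":[0.0354,0.001,0.188],"fingers":1},{"delta_rot":[0,0,0],"xyz":[0.0354,0.001,0.188],"fingers":1},{"delta_rot":[0,0,0],"xyz":[0.0354,0.001,0.188],"fingers":1}]' 40
python3 -m crank '[{"delta_rot":[0,0,0],"xyz":[0,0,0],"fingers":1},{"delta_rot":[0,0,0],"xyz":[0,0,-0.03],"fingers":1},{"delta_rot":[0,0,0],"xyz":[0,0,-0.07],"fingers":1},{"delta_rot":[0,0,0],"xyz":[0,0,-0.11],"fingers":1},{"delta_rot":[0,0,0],"xyz":[0,0,-0.15],"fingers":1}]'
```

```text
t: 15.75
eef_pos: [0.4961, -0.2147, 0.0688]
tool_rot: [0.0, 1.0, 0.021, 0.001]
contact_force: [1.0, 1.2, 0.9]
gripper_width: 0.444
grasp_force: 39.9
t: 16.25
eef_pos: [0.4944, -0.2145, 0.2188]
tool_rot: [-0.0, 1.0, 0.021, -0.0]
contact_force: [1.3, -0.5, -2.1]
gripper_width: 0.442
grasp_force: 40.7
```

```bash
python3 -m crank '[{"delta_rot":[0,0,0],"xyz":[0,-0.04,-0.01],"fingers":1},{"delta_rot":[0,0,0],"xyz":[0.002,-0.09,-0.01],"fingers":1},{"delta_rot":[0,0,0],"xyz":[0.004,-0.14,-0.01],"fingers":1},{"delta_rot":[0,0,0],"xyz":[0.006,-0.19,-0.01],"fingers":1},{"delta_rot":[0,0,0],"xyz":[0.008,-0.24,-0.01],"fingers":1},{"delta_rot":[0,0,0],"xyz":[0.01,-0.29,-0.01],"fingers":1},{"delta_rot":[0,0,0],"xyz":[0.0105,-0.33,-0.01],"fingers":1},{"delta_rot":[0,0,0],"xyz":[0.0105,-0.36,-0.01],"fingers":1},{"delta_rot":[0,0,0],"xyz":[0.0105,-0.37,-0.01],"fingers":1},{"delta_rot":[0,0,0],"xyz":[0.0105,-0.37,-0.01],"fingers":1}]'
cat > inh.py <<'E'
from h import *
np.set_printoptions(precision=4,suppress=True)
W=cam('wrist');save(W,'w7')
r=cut_out('wrist','spring_mid');o=telemetry.get_obs();T=o['eef_pos'];print(o['t'],T,o['tool_rot'],o['q'],o['contact_force'])
a=np.linspace(0,2*np.pi,60)
for x in r[:2]:
    m=x['pixels'];ys,xs=np.nonzero(m);print(x['score'],m.sum(),xs.min(),xs.max(),ys.min(),ys.max())
yaw=2*np.arctan2(o['tool_rot'][2],o['tool_rot'][1]);u=np.array([np.cos(yaw),np.sin(yaw),0]);v=np.array([np.sin(yaw),-np.cos(yaw),0])
for dx in(-.006,-.003,0,.003,.006):
    p=np.array([proj(W,T+u*(dx+.02*np.cos(t))+v*.02*np.sin(t)+[0,0,z]) for z in(-.070,.030) for t in a]);print(dx,p.min(0),p.max(0),'bottom ring',p[:60].min(0),p[:60].max(0))
S=cam('scene');D=cam('side')
for n in('scene','side'):
    for x in cut_out(n,'spring_mid')[:1]:
        ys,xs=np.nonzero(x['pixels']);print(n,x['score'],xs.min(),xs.max(),ys.min(),ys.max(),'pred mid',proj(S if n=='scene' else D,T+[0,0,-.02]))
E
python3 inh.py
```

```text
t: 17.25
eef_pos: [0.4892, 0.1568, 0.2272]
tool_rot: [-0.0, 1.0, 0.023, -0.0]
contact_force: [-0.6, -1.0, -1.3]
gripper_width: 0.441
grasp_force: 40.8
17.35 [0.4898 0.1538 0.227 ] [ 0.0007  0.9998  0.0206 -0.0003] [-0.0279  0.2525 -0.465   1.916   0.1343  1.0041 -2.0822] [ 0.6128 -0.0624 -1.4962]
0.69 7990 212 299 179 323
-0.006 [217.3315 182.9265] [312.1984 335.955 ] bottom ring [233.163  182.9265] [288.5334 234.457 ]
-0.003 [217.0809 178.8241] [312.6226 330.4517] bottom ring [233.083  178.8241] [288.6822 230.7813]
0 [216.8266 174.6866] [313.053  324.8734] bottom ring [233.0023 174.6866] [288.8323 227.076 ]
0.003 [216.5687 170.5137] [313.4895 319.2186] bottom ring [232.9209 170.5137] [288.9837 223.3406]
0.006 [216.3071 166.3049] [313.9324 313.4856] bottom ring [232.8389 166.3049] [289.1363 219.5748]
scene 0.96 208 222 179 216 pred mid [214.1411 197.1717]
side 0.53 230 241 124 152 pred mid [235.8054 135.8515]
```

```bash
python3 -m crank '[{"delta_rot":[0,0,0],"xyz":[0.001,0,0.01],"fingers":1},{"delta_rot":[0,0,0],"xyz":[0.001,0,0.02],"fingers":1},{"delta_rot":[0,0,0],"xyz":[0.001,0,0.025],"fingers":1},{"delta_rot":[0,0,0],"xyz":[0.001,0,0.025],"fingers":1}]'
python3 -m crank '[{"delta_rot":[0,0,0],"xyz":[0,0,0.003],"fingers":1},{"delta_rot":[0,0,0],"xyz":[0,0,0.006],"fingers":1},{"delta_rot":[0,0,0],"xyz":[0,0,0.008],"fingers":1},{"delta_rot":[0,0,0],"xyz":[0,0,0.008],"fingers":1}]'
```

```text
t: 17.95
eef_pos: [0.4899, 0.1553, 0.2009]
tool_rot: [0.0, 1.0, 0.021, -0.001]
contact_force: [0.3, 0.2, -1.5]
gripper_width: 0.44
grasp_force: 40.8
t: 18.35
eef_pos: [0.4906, 0.1556, 0.1941]
tool_rot: [0.0, 1.0, 0.021, -0.0]
contact_force: [0.5, -1.8, -0.9]
gripper_width: 0.437
grasp_force: 40.8
```

```bash
python3 -m crank '[{"delta_rot":[0,0,0],"xyz":[0,0,0.003],"fingers":1},{"delta_rot":[0,0,0],"xyz":[0,0,0.006],"fingers":1},{"delta_rot":[0,0,0],"xyz":[0,0,0.006],"fingers":1}]'
```

```text
t: 18.65
eef_pos: [0.4902, 0.1554, 0.1877]
tool_rot: [0.0, 1.0, 0.021, -0.001]
contact_force: [-0.7, 0.8, -1.6]
gripper_width: 0.44
grasp_force: 40.8
```

```bash
python3 -m crank '[{"delta_rot":[0,0,0],"xyz":[0,0,0.003],"fingers":1},{"delta_rot":[0,0,0],"xyz":[0,0,0.006],"fingers":1},{"delta_rot":[0,0,0],"xyz":[0,0,0.006],"fingers":1}]'
```

```text
t: 18.95
eef_pos: [0.4903, 0.1555, 0.182]
tool_rot: [0.0, 1.0, 0.021, -0.0]
contact_force: [-2.2, -0.8, 2.2]
gripper_width: 0.44
grasp_force: 40.9
```

Snagged at the rod's end with about 3.7 N. Twist.

```bash
python3 -m crank '[{"delta_rot":[0,0,8],"xyz":[0,0,0],"fingers":1},{"delta_rot":[0,0,16],"xyz":[0,0,0],"fingers":1},{"delta_rot":[0,0,20],"xyz":[0,0,0],"fingers":1},{"delta_rot":[0,0,20],"xyz":[0,0,0],"fingers":1}]'; python3 -c "
from station import telemetry as t;o=t.get_obs();print(o['q'],o['contact_force'],o['torque'])"
```

```text
t: 19.35
eef_pos: [0.4905, 0.1553, 0.1823]
tool_rot: [0.0, 0.988, -0.153, -0.0]
contact_force: [-2.5, -1.7, 1.7]
gripper_width: 0.438
grasp_force: 40.8
[-0.09740375  0.29938704 -0.39249482  1.963816    0.14448609  0.90574677
 -2.44132962] [-2.47572207 -1.69669641  1.65532521] [-0.53323228  0.61483186 -0.00888345]
```

```bash
python3 -m crank '[{"delta_rot":[0,0,-8],"xyz":[0,0,0],"fingers":1},{"delta_rot":[0,0,-16],"xyz":[0,0,0],"fingers":1},{"delta_rot":[0,0,-24],"xyz":[0,0,0],"fingers":1},{"delta_rot":[0,0,-32],"xyz":[0,0,0],"fingers":1},{"delta_rot":[0,0,-40],"xyz":[0,0,0],"fingers":1},{"delta_rot":[0,0,-48],"xyz":[0,0,0],"fingers":1},{"delta_rot":[0,0,-50],"xyz":[0,0,0],"fingers":1}]'
python3 -c "
from station import telemetry as t;o=t.get_obs();print(o['q'][6],o['contact_force'],o['torque'])"
```

```text
t: 20.05
eef_pos: [0.4912, 0.1561, 0.1824]
tool_rot: [-0.0, 0.959, 0.283, 0.001]
contact_force: [-0.6, 1.2, -1.2]
gripper_width: 0.44
grasp_force: 40.8
-1.622700848428578 [-0.62398571  1.16291261 -1.23567275] [0.00024538 0.02572955 0.0052566 ]
```

The force fell away, so it has dropped. A further 20° centres it in the window, then descend in steps.

```bash
python3 -m crank '[{"delta_rot":[0,0,-8],"xyz":[0,0,0],"fingers":1},{"delta_rot":[0,0,-16],"xyz":[0,0,0.002],"fingers":1},{"delta_rot":[0,0,-20],"xyz":[0,0,0.006],"fingers":1},{"delta_rot":[0,0,-20],"xyz":[0,0,0.012],"fingers":1},{"delta_rot":[0,0,-20],"xyz":[0,0,0.018],"fingers":1},{"delta_rot":[0,0,-20],"xyz":[0,0,0.018],"fingers":1}]'
```

```text
t: 20.65
eef_pos: [0.4905, 0.1555, 0.1634]
tool_rot: [-0.0, 0.897, 0.442, -0.0]
contact_force: [1.3, 0.6, -2.3]
gripper_width: 0.437
grasp_force: 40.7
```

```bash
python3 -m crank '[{"delta_rot":[0,0,0],"xyz":[0,0,0.01],"fingers":1},{"delta_rot":[0,0,0],"xyz":[0,0,0.02],"fingers":1},{"delta_rot":[0,0,0],"xyz":[0,0,0.03],"fingers":1},{"delta_rot":[0,0,0],"xyz":[0,0,0.03],"fingers":1}]'
```

```text
t: 21.05
eef_pos: [0.4899, 0.1553, 0.1326]
tool_rot: [-0.0, 0.897, 0.442, -0.001]
contact_force: [1.1, -0.3, -1.1]
gripper_width: 0.438
grasp_force: 40.7
```

```bash
python3 -m crank '[{"delta_rot":[0,0,0],"xyz":[0,0,0.01],"fingers":1},{"delta_rot":[0,0,0],"xyz":[0,0,0.02],"fingers":1},{"delta_rot":[0,0,0],"xyz":[0,0,0.03],"fingers":1},{"delta_rot":[0,0,0],"xyz":[0,0,0.037],"fingers":1},{"delta_rot":[0,0,0],"xyz":[0,0,0.037],"fingers":1}]'
```

```text
t: 21.55
eef_pos: [0.4902, 0.1554, 0.0961]
tool_rot: [-0.0, 0.897, 0.442, -0.001]
contact_force: [1.0, 0.2, -1.7]
gripper_width: 0.439
grasp_force: 40.7
```

```bash
python3 -m crank '[{"delta_rot":[0,0,0],"xyz":[0,0,0.005],"fingers":1},{"delta_rot":[0,0,0],"xyz":[0,0,0.01],"fingers":1},{"delta_rot":[0,0,0],"xyz":[0,0,0.013],"fingers":1},{"delta_rot":[0,0,0],"xyz":[0,0,0.013],"fingers":1}]'
```

```text
t: 21.95
eef_pos: [0.491, 0.1559, 0.0844]
tool_rot: [0.0, 0.897, 0.442, 0.0]
contact_force: [0.2, 0.3, 2.7]
gripper_width: 0.438
grasp_force: 41.0
```

Seated: first contact at TCP ≈ 0.091 puts the spring's foot on the plate top. Relax, release and rise.

```bash
python3 -m crank '[{"delta_rot":[0,0,0],"xyz":[0,0,-0.005],"fingers":1},{"delta_rot":[0,0,0],"xyz":[0,0,-0.005],"fingers":0.1},{"delta_rot":[0,0,0],"xyz":[0,0,-0.005],"fingers":-0.3},{"delta_rot":[0,0,0],"xyz":[0,0,-0.005],"fingers":-0.3},{"delta_rot":[0,0,0],"xyz":[0,0,-0.01],"fingers":-0.3},{"delta_rot":[0,0,0],"xyz":[0,0,-0.04],"fingers":-0.3},{"delta_rot":[0,0,0],"xyz":[0,0,-0.09],"fingers":-0.3},{"delta_rot":[0,0,0],"xyz":[0,0,-0.14],"fingers":-0.3},{"delta_rot":[0,0,0],"xyz":[0,0,-0.19],"fingers":-0.3},{"delta_rot":[0,0,0],"xyz":[0,0,-0.22],"fingers":-0.3}]'
cat > ck.py <<'E'
from h import *
np.set_printoptions(precision=4,suppress=True)
C={n:cam(n) for n in('wrist','scene','side')}
o=telemetry.get_obs();print(o['t'],o['eef_pos'],o['tool_rot'],o['q'],o['contact_force'])
a=np.linspace(0,2*np.pi,40)
for n,c in C.items():
    for t in ('spring_mid','yoke_end'):
        for x in cut_out(n,t)[:1]:
            m=x['pixels'];ys,xs=np.nonzero(m);print(n,t,round(x['score'],2),m.sum(),xs.min(),xs.max(),ys.min(),ys.max(),x['pixel'],'top',xs[ys==ys.min()].mean())
    p=np.array([proj(c,(.490+.02*np.cos(t),.1557+.02*np.sin(t),z)) for z in(.017,.117) for t in a]);print(' pred spring',p.min(0),p.max(0))
    h=np.array([.5745,.160]);u=np.array([np.cos(.0425),np.sin(.0425)]);v=np.array([-u[1],u[0]])
    for th in(1.85,2.0,2.15):
        print(' yoke',th,*[proj(c,(*(h+u*(-L*np.cos(th))+v*s),.0975+L*np.sin(th))) for L,s in((.178,.025),(.178,-.025),(.15,0))])
save(C['wrist'],'w8')
E
python3 ck.py
```

```text
t: 22.95
eef_pos: [0.4914, 0.1565, 0.3088]
tool_rot: [0.0, 0.897, 0.442, 0.002]
contact_force: [0.7, 1.0, -0.6]
gripper_width: 0.648
grasp_force: 0.0
23.1 [0.4916 0.1563 0.3068] [0.0006 0.8971 0.4419 0.0024] [ 0.147   0.2024 -0.6594  1.8042  0.1355  1.1751 -1.2097] [ 0.1703  0.2619 -1.0356]
wrist spring_mid 0.73 1110 237 272 135 184 [261.3, 165.5] top 252.5
wrist yoke_end 0.74 11085 297 493 12 132 [409.6, 78.8] top 451.0
 pred spring [237.0261 134.0411] [273.8937 183.315 ]
 yoke 1.85 [419.233   38.2801] [465.3702 112.8774] [408.1224  86.479 ]
 yoke 2.0 [451.0341   7.9514] [494.1175  82.9422] [430.8126  64.2346]
 yoke 2.15 [474.3388 -16.7396] [514.2271  56.7738] [448.1428  44.799 ]
scene spring_mid 0.62 296 209 224 220 251 [220.8, 239.4] top 220.5
scene yoke_end 0.85 1172 175 209 143 213 [196.2, 174.1] top 190.5
 pred spring [207.5084 217.3216] [224.3762 253.5483]
 yoke 1.85 [177.4541 152.1539] [195.41   146.0073] [188.8836 159.1226]
 yoke 2.0 [173.7089 150.0829] [191.3686 144.1016] [185.5915 157.2911]
 yoke 2.15 [170.5569 149.5517] [187.8975 143.7083] [182.7619 156.72  ]
side spring_mid 0.49 59 232 241 163 178 [231.2, 169.3] top 236.5
side yoke_end 0.61 442 256 282 113 163 [269.1, 140.0] top 278.0
 pred spring [230.72   156.7257] [243.0429 187.2786]
 yoke 1.85 [270.7166 109.875 ] [276.2217 115.3711] [271.1731 120.4256]
 yoke 2.0 [277.5542 111.4364] [283.2003 116.9304] [276.9678 121.6789]
 yoke 2.15 [283.8066 114.0338] [289.5698 119.5479] [282.2809 123.8076]
```

The spring is seated (wrist mask 237–272 by 135–184, against 237–274 by 134–183 predicted). Yoke angle ≈ 1.95. Now check the space behind it.

```bash
python3 - <<'E'
from h import *
np.set_printoptions(precision=3,suppress=True)
S=cam('scene');D=cam('side')
f=lambda x,y:(100+x/2.5,100+y/2.5); g=lambda x,y:(160+x/2.5,90+y/2.5)
print('wall foot',onz(S,f(150,195),0),onz(S,f(340,178),0),'soap base',onz(S,f(360,200),0),'cap',tri([ray(S,f(368,35)),ray(D,g(437,145))]),'sauce cap',tri([ray(S,f(57,172)),ray(D,g(317,62))]))
print('sill edge',tri([ray(S,f(150,122)),ray(D,g(445,130))]))
for t in('tin_beans','honey_jar','onion'):
    a=search_frame('scene',t);b=search_frame('side',t);print(t,tri([ray(S,a[0]['pixel']),ray(D,b[0]['pixel'])]) if a and b else (a,b))
E
```

```text
wall foot [0.869 0.181 0.   ] [ 0.776 -0.058  0.   ] soap base [ 0.722 -0.059  0.   ] cap (array([ 0.736, -0.079,  0.238]), [np.float64(0.0015777966174865068), np.float64(0.0015777966174864877)]) sauce cap (array([0.729, 0.31 , 0.188]), [np.float64(0.0005359201299010069), np.float64(0.0005359201299010059)])
sill edge (array([0.873, 0.164, 0.117]), [np.float64(0.004764256424469333), np.float64(0.004764256424469371)])
tin_beans ([], [{'pixel': [283.7, 164.5], 'score': 0.73}])
honey_jar (array([ 0.662, -0.1  ,  0.04 ]), [np.float64(0.007563145586589043), np.float64(0.007563145586589027)])
onion (array([0.597, 0.322, 0.055]), [np.float64(0.008817582807924199), np.float64(0.008817582807924308)])
```

```bash
python3 -m crank '[{"delta_rot":[0,0,8.5],"xyz":[0,0,-0.03],"fingers":1},{"delta_rot":[0,0,17],"xyz":[0.025,0.03,-0.035],"fingers":1},{"delta_rot":[0,0,25.5],"xyz":[0.052,0.063,-0.035],"fingers":1},{"delta_rot":[0,0,34],"xyz":[0.08,0.097,-0.035],"fingers":1},{"delta_rot":[0,0,42.5],"xyz":[0.108,0.13,-0.035],"fingers":1},{"delta_rot":[0,0,50],"xyz":[0.134,0.162,-0.035],"fingers":1},{"delta_rot":[0,0,50],"xyz":[0.134,0.162,-0.035],"fingers":1},{"delta_rot":[0,0,50],"xyz":[0.134,0.162,-0.035],"fingers":1}]' 60; python3 -c "
from station import telemetry as t;o=t.get_obs();print(o['q'])"
```

```text
t: 24.6
eef_pos: [0.701, 0.1634, 0.338]
tool_rot: [-0.0, 1.0, 0.022, -0.001]
contact_force: [-1.1, -0.1, 0.5]
gripper_width: -0.0
grasp_force: 0.0
[-0.03738961  0.52913491 -0.44992034  1.26697157  0.22392326  1.39605884
 -1.99967851]
```

```bash
python3 -m crank '[{"delta_rot":[0,0,0],"xyz":[0,0,0.05],"fingers":1},{"delta_rot":[0,0,0],"xyz":[0,0,0.1],"fingers":1},{"delta_rot":[0,0,0],"xyz":[0,0,0.11],"fingers":1},{"delta_rot":[0,0,0],"xyz":[-0.03,0,0.11],"fingers":1},{"delta_rot":[0,0,0],"xyz":[-0.045,0,0.11],"fingers":1},{"delta_rot":[0,0,0],"xyz":[-0.06,0,0.11],"fingers":1},{"delta_rot":[0,0,0],"xyz":[-0.075,0,0.11],"fingers":1}]'
```

```text
t: 25.3
eef_pos: [0.627, 0.1608, 0.2334]
tool_rot: [-0.001, 1.0, 0.022, 0.003]
contact_force: [2.3, 0.4, 1.5]
gripper_width: 0.003
grasp_force: 0.0
```

```bash
python3 -m crank '[{"delta_rot":[0,0,0],"xyz":[-0.02,0,-0.004],"fingers":1},{"delta_rot":[0,0,0],"xyz":[-0.038,0,-0.008],"fingers":1},{"delta_rot":[0,0,0],"xyz":[-0.05,0,-0.008],"fingers":1},{"delta_rot":[0,0,0],"xyz":[-0.062,0,-0.008],"fingers":1},{"delta_rot":[0,0,0],"xyz":[-0.076,0,-0.005],"fingers":1},{"delta_rot":[0,0,0],"xyz":[-0.089,0,-0.001],"fingers":1},{"delta_rot":[0,0,0],"xyz":[-0.099,0,0.004],"fingers":1},{"delta_rot":[0,0,0],"xyz":[-0.108,0,0.008],"fingers":1},{"delta_rot":[0,0,0],"xyz":[-0.108,0,0.008],"fingers":1}]'
python3 ck.py | grep -v pred
```

```text
t: 26.2
eef_pos: [0.5164, 0.1552, 0.2207]
tool_rot: [0.0, 1.0, 0.022, -0.001]
contact_force: [0.2, -0.2, -0.0]
gripper_width: -0.004
grasp_force: 0.0
26.35 [0.5182 0.1552 0.2213] [ 0.0001  0.9998  0.0213 -0.0001] [ 0.0167  0.3125 -0.5124  1.86    0.1785  1.0145 -2.0979] [-0.4229  0.148  -0.6531]
wrist spring_mid 0.61 1221 236 267 168 223 [251.1, 190.5] top 254.5
wrist yoke_end 0.96 10343 201 300 103 355 [236.4, 188.0] top 231.0
 yoke 1.85 [152.055  -28.4953] [347.8677 -28.5625] [251.3087  24.2027]
 yoke 2.0 [ 153.1288 -129.3238] [ 346.759  -129.3555] [251.2882 -39.5364]
 yoke 2.15 [ 158.8142 -207.1838] [ 341.5235 -207.1884] [251.3834 -92.7696]
scene spring_mid 0.77 222 210 224 219 250 [218.9, 236.1] top 220.0
scene yoke_end 0.77 443 194 222 181 212 [206.4, 198.1] top 219.5
 yoke 1.85 [177.4541 152.1539] [195.41   146.0073] [188.8836 159.1226]
 yoke 2.0 [173.7089 150.0829] [191.3686 144.1016] [185.5915 157.2911]
 yoke 2.15 [170.5569 149.5517] [187.8975 143.7083] [182.7619 156.72  ]
side yoke_end 0.58 28 255 262 154 162 [257.4, 160.2] top 255.0
 yoke 1.85 [270.7166 109.875 ] [276.2217 115.3711] [271.1731 120.4256]
 yoke 2.0 [277.5542 111.4364] [283.2003 116.9304] [276.9678 121.6789]
 yoke 2.15 [283.8066 114.0338] [289.5698 119.5479] [282.2809 123.8076]
```

```bash
python3 -m crank '[{"delta_rot":[0,0,0],"xyz":[-0.009,0,0.005],"fingers":1},{"delta_rot":[0,0,0],"xyz":[-0.0175,0,0.011],"fingers":1},{"delta_rot":[0,0,0],"xyz":[-0.025,0,0.018],"fingers":1},{"delta_rot":[0,0,0],"xyz":[-0.033,0,0.025],"fingers":1},{"delta_rot":[0,0,0],"xyz":[-0.04,0,0.033],"fingers":1},{"delta_rot":[0,0,0],"xyz":[-0.0466,0,0.041],"fingers":1},{"delta_rot":[0,0,0],"xyz":[-0.054,0,0.053],"fingers":1},{"delta_rot":[0,0,0],"xyz":[-0.0605,0,0.0657],"fingers":1},{"delta_rot":[0,0,0],"xyz":[-0.0605,0,0.0657],"fingers":1}]'
```

```text
t: 27.55
eef_pos: [0.4551, 0.152, 0.1537]
tool_rot: [0.001, 1.0, 0.022, -0.002]
contact_force: [-0.5, 0.2, -0.4]
gripper_width: 0.0
grasp_force: 0.0
```

```bash
python3 -m crank '[{"delta_rot":[0,0,0],"xyz":[-0.006,0,0.007],"fingers":1},{"delta_rot":[0,0,0],"xyz":[-0.012,0,0.014],"fingers":1},{"delta_rot":[0,0,0],"xyz":[-0.018,0,0.018],"fingers":1},{"delta_rot":[0,0,0],"xyz":[-0.018,0,0.018],"fingers":1}]'
python3 - <<'E'
from h import *
np.set_printoptions(precision=4,suppress=True)
C={n:cam(n) for n in('wrist','scene','side')}
h=np.array([.5745,.160]);u=np.array([np.cos(.0425),np.sin(.0425)]);v=np.array([-u[1],u[0]])
for n,c in C.items():
    for t in('yoke_end','rod_end','spring_mid','catch'):
        for x in cut_out(n,t)[:1]:
            m=x['pixels'];ys,xs=np.nonzero(m);print(n,t,round(x['score'],2),m.sum(),xs.min(),xs.max(),ys.min(),ys.max(),x['pixel'])
    for th in(.5,.4,.3,.2):
        print(' yoke',th,*[np.round(proj(c,(*(h+u*(-L*np.cos(th))+v*s),.0975+L*np.sin(th))),1) for L,s in((.178,.025),(.178,-.025))])
    print(' rod end',proj(c,(.490,.1557,.125)))
E
```

```text
t: 27.95
eef_pos: [0.4383, 0.1518, 0.137]
tool_rot: [0.0, 1.0, 0.022, -0.001]
contact_force: [-0.1, 0.2, 0.5]
gripper_width: 0.0
grasp_force: 0.0
wrist yoke_end 0.89 20983 201 302 0 291 [230.0, 122.0]
wrist rod_end 0.63 6589 187 320 31 196 [252.6, 115.5]
wrist spring_mid 0.61 1784 231 270 98 179 [261.1, 146.0]
wrist catch 0.73 38949 146 357 0 324 [231.0, 113.6]
 yoke 0.5 [187.3 355.1] [316.2 355. ]
 yoke 0.4 [195.8 339.5] [308.5 339.4]
 yoke 0.3 [202.5 323.7] [302.5 323.6]
 yoke 0.2 [207.8 308. ] [297.8 307.9]
 rod end [253.756  144.7728]
scene yoke_end 0.69 432 193 240 205 243 [217.2, 231.4]
scene rod_end 0.96 483 196 236 223 260 [209.1, 247.5]
scene catch 0.62 237 228 241 246 268 [235.3, 257.4]
 yoke 0.5 [218.9 226.6] [237.3 218.5]
 yoke 0.4 [220.9 233.3] [239.  225.1]
 yoke 0.3 [222.4 239.6] [240.4 231.4]
 yoke 0.2 [223.6 245.6] [241.4 237.2]
 rod end [215.1206 220.7231]
side yoke_end 0.8 356 209 262 155 164 [234.4, 160.5]
side rod_end 0.48 132 222 250 158 182 [235.5, 179.1]
side spring_mid 0.59 340 209 261 155 164 [235.2, 160.9]
side catch 0.58 79 206 213 164 185 [210.4, 173.8]
 yoke 0.5 [213.3 142.3] [217.2 148.7]
 yoke 0.4 [211.3 147. ] [215.2 153.5]
 yoke 0.3 [209.9 151.7] [213.7 158.3]
 yoke 0.2 [208.9 156.4] [212.7 163.1]
 rod end [236.4847 157.4325]
```

```bash
python3 -m crank '[{"delta_rot":[0,0,0],"xyz":[-0.005,0,0.004],"fingers":1},{"delta_rot":[0,0,0],"xyz":[-0.01,0,0.009],"fingers":1},{"delta_rot":[0,0,0],"xyz":[-0.013,0,0.015],"fingers":1},{"delta_rot":[0,0,0],"xyz":[-0.013,0,0.015],"fingers":1}]'
```

```text
t: 29.1
eef_pos: [0.4257, 0.1513, 0.1219]
tool_rot: [0.0, 1.0, 0.022, -0.001]
contact_force: [-0.2, -0.5, 0.7]
gripper_width: -0.0
grasp_force: 0.1
```

```bash
python3 -m crank '[{"delta_rot":[0,0,0],"xyz":[0,0,0.004],"fingers":1},{"delta_rot":[0,0,0],"xyz":[0,0,0.008],"fingers":1},{"delta_rot":[0,0,0],"xyz":[0,0,0.012],"fingers":1},{"delta_rot":[0,0,0],"xyz":[0,0,0.012],"fingers":1}]'
```

```text
t: 29.5
eef_pos: [0.4253, 0.1513, 0.1098]
tool_rot: [0.0, 1.0, 0.022, -0.001]
contact_force: [-1.0, -0.1, 2.0]
gripper_width: 0.001
grasp_force: 0.9
```

```bash
python3 -m crank '[{"delta_rot":[0,0,0],"xyz":[0,0,0.004],"fingers":1},{"delta_rot":[0,0,0],"xyz":[0,0,0.008],"fingers":1},{"delta_rot":[0,0,0],"xyz":[0,0,0.011],"fingers":1},{"delta_rot":[0,0,0],"xyz":[0,0,0.011],"fingers":1}]'
```

```text
t: 29.9
eef_pos: [0.4253, 0.1512, 0.0989]
tool_rot: [0.0, 1.0, 0.022, -0.001]
contact_force: [-2.6, 0.4, 2.9]
gripper_width: 0.003
grasp_force: 1.8
```

```bash
cat > yk.py <<'E'
from h import *
np.set_printoptions(precision=4,suppress=True)
C={n:cam(n) for n in('wrist','scene','side')}
o=telemetry.get_obs();print(o['t'],o['eef_pos'],o['contact_force'],o['torque'])
h=np.array([.5745,.160]);u=np.array([np.cos(.0425),np.sin(.0425)]);v=np.array([-u[1],u[0]])
for n,c in C.items():
    save(c,'f_'+n)
    for t in('yoke_end','rod_end','spring_mid','catch'):
        for x in cut_out(n,t)[:1]:
            m=x['pixels'];ys,xs=np.nonzero(m);q=cv2.boxPoints(cv2.minAreaRect(np.c_[xs,ys].astype(np.float32)));print(n,t,round(x['score'],2),m.sum(),xs.min(),xs.max(),ys.min(),ys.max(),x['pixel'],np.round(q).astype(int).tolist())
    for th in(.2,.1,0):
        print(' yoke',th,*[np.round(proj(c,(*(h+u*(-L*np.cos(th))+v*s),.0975+L*np.sin(th))),1) for L,s in((.178,.025),(.178,-.025),(.03,.025),(.03,-.025))])
    for cz in ((-.1,.124),(-.12,.124),(-.1,.09)): print(' catch',cz,proj(c,(*(np.array([.4886,.1563])+u*cz[0]),cz[1])))
E
python3 yk.py
```

```text
30.05 [0.426  0.1513 0.0993] [-2.2131  0.1525  3.3422] [-0.0373  0.4737  0.0125]
wrist yoke_end 0.86 23309 188 313 0 291 [226.9, 127.8] [[188, 0], [313, 0], [313, 291], [188, 291]]
wrist rod_end 0.74 10380 173 333 0 197 [251.5, 95.5] [[173, 0], [333, 0], [333, 197], [173, 197]]
wrist spring_mid 0.94 1859 227 273 78 166 [261.5, 132.0] [[227, 78], [273, 78], [273, 166], [227, 166]]
wrist catch 0.58 363 249 262 323 355 [256.2, 341.7] [[249, 323], [262, 323], [262, 355], [249, 355]]
 yoke 0.2 [193.9 342.5] [310.5 342.4] [184.2 -28.9] [318.5 -29. ]
 yoke 0.1 [200.9 318.7] [304.2 318.6] [186.  -24.9] [316.9 -25. ]
 yoke 0 [206.4 296.9] [299.3 296.8] [187.6 -21.9] [315.5 -22. ]
 catch (-0.1, 0.124) [252.59   347.4052]
 catch (-0.12, 0.124) [252.7382 379.9396]
 catch (-0.1, 0.09) [253.0427 300.2482]
scene yoke_end 0.67 527 193 239 204 256 [208.9, 221.5] [[190, 212], [206, 200], [241, 246], [225, 257]]
scene rod_end 0.73 80 210 219 238 252 [215.4, 250.7] [[206, 241], [211, 237], [221, 251], [215, 255]]
scene catch 0.69 227 228 241 247 269 [235.5, 257.1] [[228, 269], [229, 246], [241, 247], [2
[... 253 characters left out ...]
 (-0.12, 0.124) [239.3748 252.3019]
 catch (-0.1, 0.09) [235.3223 255.7306]
side yoke_end 0.86 311 211 260 158 173 [240.8, 168.1] [[210, 165], [259, 157], [261, 166], [211, 174]]
side spring_mid 0.74 342 212 261 157 173 [240.3, 165.0] [[211, 165], [260, 156], [262, 165], [212, 174]]
side catch 0.46 102 205 214 162 185 [207.4, 174.5] [[204, 162], [211, 161], [215, 185], [208, 186]]
 yoke 0.2 [208.9 156.4] [212.7 163.1] [249.4 157. ] [254.1 163.5]
 yoke 0.1 [208.5 161.1] [212.3 167.9] [249.3 157.7] [254.  164.2]
 yoke 0 [208.6 165.6] [212.3 172.5] [249.3 158.5] [254. 165.]
 catch (-0.1, 0.124) [207.6333 162.5989]
 catch (-0.12, 0.124) [201.8233 163.6064]
 catch (-0.1, 0.09) [208.2934 171.364 ]
```

The yoke reads about level and the catch mask is upright. Press slightly further to make sure it snaps.

```bash
python3 -m crank '[{"delta_rot":[0,0,0],"xyz":[0,0,0.002],"fingers":1},{"delta_rot":[0,0,0],"xyz":[0,0,0.004],"fingers":1},{"delta_rot":[0,0,0],"xyz":[0,0,0.004],"fingers":1}]'
```

```text
t: 30.95
eef_pos: [0.4266, 0.1514, 0.0958]
tool_rot: [0.0, 1.0, 0.021, 0.0]
contact_force: [-3.5, -1.0, 5.5]
gripper_width: 0.003
grasp_force: 3.0
```

```bash
python3 -m crank '[{"delta_rot":[0,0,0],"xyz":[0,0,0.0015],"fingers":1},{"delta_rot":[0,0,0],"xyz":[0,0,0.003],"fingers":1},{"delta_rot":[0,0,0],"xyz":[0,0,0.003],"fingers":1}]'; python3 -m crank '[{"delta_rot":[0,0,0],"xyz":[0,0,0.0015],"fingers":1},{"delta_rot":[0,0,0],"xyz":[0,0,0.003],"fingers":1},{"delta_rot":[0,0,0],"xyz":[0,0,0.003],"fingers":1}]'
```

```text
t: 31.25
eef_pos: [0.4267, 0.1515, 0.0951]
tool_rot: [0.001, 1.0, 0.021, 0.0]
contact_force: [-13.9, -4.4, 40.0]
gripper_width: -0.001
grasp_force: 20.3
t: 31.55
eef_pos: [0.4268, 0.1516, 0.0946]
tool_rot: [0.002, 1.0, 0.021, 0.001]
contact_force: [-23.4, -10.2, 75.2]
gripper_width: -0.0
grasp_force: 38.2
```

Hard stop reached, so the yoke is right down. Lift off and check that it stays.

```bash
python3 -m crank '[{"delta_rot":[0,0,0],"xyz":[0,0,-0.006],"fingers":1},{"delta_rot":[0,0,0],"xyz":[0,0,-0.015],"fingers":1},{"delta_rot":[0,0,0],"xyz":[0,0,-0.05],"fingers":1},{"delta_rot":[0,0,0],"xyz":[0,0,-0.1],"fingers":1},{"delta_rot":[0,0,0],"xyz":[0,0,-0.15],"fingers":1},{"delta_rot":[0,0,0],"xyz":[0,0,-0.18],"fingers":1},{"delta_rot":[0,0,0],"xyz":[0,0,-0.18],"fingers":1},{"delta_rot":[0,0,0],"xyz":[0,0,-0.18],"fingers":1}]'; python3 yk.py
```

```text
t: 32.35
eef_pos: [0.4271, 0.1513, 0.2698]
tool_rot: [-0.0, 1.0, 0.021, 0.001]
contact_force: [-0.2, 0.4, 0.5]
gripper_width: 0.001
grasp_force: 0.0
32.5 [0.4258 0.151  0.2681] [-0.3923 -0.6043 -0.1305] [-0.0545 -0.0206 -0.0026]
wrist yoke_end 0.59 8923 224 282 0 199 [240.3, 85.6] [[224, 0], [282, 0], [282, 199], [224, 199]]
wrist rod_end 0.75 4569 209 298 39 154 [254.0, 96.6] [[207, 153], [209, 39], [298, 40], [296, 154]]
wrist spring_mid 0.77 246 243 262 86 126 [254.9, 119.2] [[243, 86], [262, 86], [262, 126], [243, 126]]
wrist catch 0.82 686 238 266 195 219 [253.1, 205.6] [[238, 195], [266, 195], [266, 219], [238, 219]]
 yoke 0.2 [227.4 204.2] [280.4 204.1] [225.4  39.8] [281.7  39.6]
 yoke 0.1 [229.  200.4] [279.1 200.4] [225.8  40.8] [281.4  40.7]
 yoke 0 [230.4 195.4] [277.8 195.4] [226.1  41.4] [281.2  41.3]
 catch (-0.1, 0.124) [254.0628 211.9624]
 catch (-0.12, 0.124) [254.1231 230.5103]
 catch (-0.1, 0.09) [254.1893 200.0715]
scene yoke_end 0.57 962 193 240 204 255 [215.8, 232.5] [[190, 212], [206, 200], [241, 245], [225, 257]]
scene rod_end 0.62 356 196 222 220 259 [203.4,
[... 605 characters left out ...]
211 262 157 173 [235.2, 167.6] [[210, 165], [261, 156], [263, 165], [211, 174]]
side rod_end 0.45 42 223 239 159 182 [233.6, 166.7] [[223, 181], [236, 158], [241, 161], [228, 184]]
side spring_mid 0.51 90 231 242 170 180 [237.1, 175.8] [[230, 171], [242, 170], [243, 179], [232, 180]]
side catch 0.52 39 206 213 164 184 [209.3, 170.5] [[206, 164], [210, 163], [213, 184], [209, 184]]
 yoke 0.2 [208.9 156.4] [212.7 163.1] [249.4 157. ] [254.1 163.5]
 yoke 0.1 [208.5 161.1] [212.3 167.9] [249.3 157.7] [254.  164.2]
 yoke 0 [208.6 165.6] [212.3 172.5] [249.3 158.5] [254. 165.]
 catch (-0.1, 0.124) [207.6333 162.5989]
 catch (-0.12, 0.124) [201.8233 163.6064]
 catch (-0.1, 0.09) [208.2934 171.364 ]
```

With the arm clear, the yoke stays level against the spring and the catch is upright over its end. Handing in.

```bash
python3 -c "
from station import job;print(job.hand_in())"
```

```text
the job is handed in; nothing more can be done
None
```

The tofu press is back together and handed in at about 32.5 s: plate flat in the tub, spring down on it, rod through the yoke's slot, and the yoke still level under the catch after I lifted clear. I checked that end state from the network masks and forces, not a viewed picture, and pressed the yoke to its stop at a peak of 75 N through the fingertips.

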